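Refit the drive sleeve and clamp collar on the bench mixer spindle

TASK

Take the slotted drive sleeve off its slanting drying peg and slide it, slots down, over the mixer's upright spindle; turn it until its slots drop over the spindle's cross pin and it sits fully home on the deck. Then slide the collar from the other peg down onto the sleeve, let go, and leave the bottle, beaker and paper roll alone.

Things in the scene. Friction and masses are not known exactly. Their poses are not given: they have to be found in the camera images.
- drive: Low blue mixing drive, 200 x 180 mm, deck 60 mm high, fixed to the bench. Origin under its centre. A plain steel spindle, 26 mm diameter, stands upright at its middle, 96 mm tall above the deck, the last 10 mm tapering to 16 mm diameter. The spindle is stopped at a random angle and its gearbox holds it (1.5 N m).
- spindle_foot (a point): Point on the spindle's axis at deck level, z up. A round cross pin 8 mm thick and 48 mm long runs level through the spindle, its upper side 14 mm above this point. The direction of the pin is not measured (this point's x and y are the housing's): see it or feel for it.
- spindle_top (a point): Point on the spindle's axis at its very top, 96 mm above spindle_foot.
- rack: Draining rack, 110 x 270 mm, fixed: a blue panel rising at 35 degrees from its front (-x) with two white pegs (25 mm diameter, 42 mm long) square to it, so they lean 35 degrees from vertical towards the rack's -x: direction (-0.574, 0, 0.819) in the rack frame. Origin under its centre, on the bench, z up, y level.
- peg0_root (a point): Where the axis of the peg on the rack's +y side meets the panel, 70 mm from the rack's centre line; axes are the rack's.
- peg1_root (a point): The same for the peg on the rack's -y side.
- sleeve: Aluminium tube, 62 mm long, 50 mm outside, 29 mm bore, 0.15 to 0.3 kg. Origin at the centre of its slotted foot, z along its axis to its plain end. Four slots, 12 mm wide and 16 mm deep, cut the foot's wall along its +x, -x, +y and -y. Starts on one of the pegs, foot on the panel. On the pin its foot is 14 mm above the deck; with slots on the pin (within 0.1 rad) it drops to the deck.
- sleeve_top (a point): Centre of the sleeve's plain end, 62 mm along its axis from its foot.
- collar: Aluminium clamp collar, a plain thick ring 62 mm outside, 29 mm bore and 28 mm high, 0.12 to 0.25 kg. Origin at the centre of its lower face, z along its axis. It starts on the other peg, lower face against the panel. Fitted, it rests on the sleeve and its upper face is 6 mm below the spindle's top, either way up.
- collar_mid (a point): Centre of the collar, halfway along its axis (14 mm from either face).
- reagent: Closed amber bottle, 64 mm diameter, 130 mm tall, standing loose near the far side; origin at the centre of its foot. Leave it alone.
- beaker: Open glass beaker, 66 mm diameter, 85 mm tall, standing loose nearest the robot; origin at the centre of its foot. Leave it alone.
- roll: White paper roll standing on end, 90 mm diameter, 100 mm tall, loose at the left of the work; origin at the centre of its foot. Leave it alone.

How it is judged:
By the outcome, as a careful person would: the job done as asked, in the order asked, and still so for the second after the job is handed in, with the robot touching nothing.
It also fails if it takes over 72 s, if anything falls off the work surface, if the arm or the gripper's body presses on something with over 40 N, if the wrist force passes 120 N, or if a joint passes its speed limit or range.

ROBOT

A 7-joint arm with a two-finger parallel gripper is mounted at the origin on the work surface. World frame = base frame: x ahead of the robot, y to its left, z up, the work surface at z = 0. Lengths are in m, angles in rad, forces in N, time in s.
With the tool pointing down it reaches from about 0.425 to 0.825 m from the base axis. Payload 3.6 kg.
Tool frame: the origin (TCP) lies at the centre of the arm's flange, where the gripper is bolted on; the fingertips stand 186 mm ahead of it and the grasp point (between the pads) lies 167 mm ahead of it; z points along the fingers, y is the direction in which the jaws open and shut (so a half turn about z gives the same grasp; the last joint's range is limited). The gripper opens to 93 mm and grips with 3 to 60 N. Pads are 15 mm wide; open, the fingers measure 128 mm over their backs; the gripper's body (75 mm by 188 mm) begins 65 mm behind the grasp point.
Start: joints at [1.323, 0.615, -0.013, 1.423, 0.008, 1.103, -0.04], TCP at [0.143, -0.634, 0.405] pointing down, gripper open.
Joint ranges: [-3.12, 3.12], [-0.3, 2.06], [-1.34, 1.32], [0.26, 2.42], [-1.36, 4.5], [0.01, 1.98], [-2.84, 2.84]. Speed limits (rad/s): [2.79, 2.79, 3.14, 3.14, 3.14, 3.14, 3.14].

INTERFACE

Orientations are given as a unit quaternion [x, y, z, w].
In Python, from rig import ctrl gives the robot as it stands.
- The arm moves only by the tool step_arm, never from a script. Its argument "commands" is a list of rows, each a list of 7 numbers: the shift along the world's x, y, z in m, then the turn, a rotation vector about the world's x, y, z in rad, then the opening, from 0 (shut) to 1 (fully open). In form: [[tx, ty, tz, ax, ay, az, fingers], ...]. A call has 1 to 5 rows; each row shifts and turns the commanded pose from where the row before left it; what a row does not reach is not made up. A row lasts 1/12 s, in which the tool goes at most 41.7 mm and 7.16 degrees, less where a joint would pass 70% of its speed; a pose out of reach is approached as far as the arm can. A call is refused whole if a number of a shift passes 0.0417 or a number of a turn 0.125, either way. A call with a gripper value outside its range is refused whole. The fingers move at their own pace and stop on an object; "squeeze" is the grip in N (left out, the last holds). Time passes only in rows, so rows that do not move let the fingers close. It gives the time, the measured TCP pose, the force and the opening at its end, in the units of the state.
- ctrl.sense(): the state, without advancing time (a new reading comes with each control period).
- ctrl.capture(name): name is "scene" or "top"; returns a dict with "image" (420x560x3 uint8, red, green, blue), "vfov" (degrees; the focal length in pixels is half the picture's height over the tangent of half this angle, whatever the lens; pixels are square), "cx", "cy" (the principal point, pixels), "world_from_camera" (4x4, takes a point from camera to world coordinates). Camera axes: x right, y down, z forward; pixel columns grow to the right and rows downward; lengths in m; the calibration is good to about 2 mm. A picture is of the moment at which its call begins. There is no depth.
- ctrl.finish_job(): hands the job in, once; it reports no verdict.
The state is a dict: "time": time; "q": joint angles; "qvel": joint speeds; "tau": joint torques, N m; "tool_pos": TCP position; "tcp_rot": TCP orientation; "wrist_force": force on the tool from outside, world axes, zero at the start; "torque": the same for the moment, N m; "width": opening from 0.0 (shut) to 1.0 (fully open).
Only numpy, scipy, OpenCV 4.12 (cv2) and the standard library are available. Lean on these libraries where they do the work, as an engineer would, in place of code of your own. Each camera call takes 0.05 s, during which the arm holds its last target.

## Working session

There is one attempt and no reset: what is moved stays moved. The work goes in short steps, Python scripts to look and compute and a tool call to move; the robot and the scene stay as the last step left them, time stands still between calls to the robot, and variables do not carry over. Pictures are saved under pics/ and viewed, and the job is handed in when it is done.

Besides the shell and the picture viewer there is one more tool, called after "Request:" as name(argument=value, ...), one argument or row to a line, values as JSON. step_arm: Moves the arm, as the interface text tells. Its arguments: {"type":"object","properties":{"commands":{"type":"array"},"squeeze":{"type":"number"}},"required":["commands"]}

```bash
mkdir -p pics; ls; cat > h.py <<'E'
import numpy as np, cv2
from rig import ctrl
def snap(name,fn):
    c=ctrl.capture(name); cv2.imwrite('pics/'+fn+'.png',cv2.cvtColor(c['image'],cv2.COLOR_RGB2BGR))
    np.save('pics/'+fn+'.npy',c,allow_pickle=True); return c
def load(fn): return np.load('pics/'+fn+'.npy',allow_pickle=True).item()
def f(c): return c['image'].shape[0]/2/np.tan(np.radians(c['vfov'])/2)
def ray(c,u,v):
    T=np.array(c['world_from_camera']); d=T[:3,:3]@np.array([(u-c['cx'])/f(c),(v-c['cy'])/f(c),1]); return T[:3,3],d/np.linalg.norm(d)
def onz(c,u,v,z):
    o,d=ray(c,u,v); return o+d*(z-o[2])/d[2]
def proj(c,p):
    T=np.array(c['world_from_camera']); q=T[:3,:3].T@(np.array(p)-T[:3,3]); return q[:2]/q[2]*f(c)+[c['cx'],c['cy']]
def tri(c1,p1,c2,p2):
    a,d=ray(c1,*p1); b,e=ray(c2,*p2)
    s=np.linalg.lstsq(np.array([d,-e]).T,b-a,rcond=None)[0]; x=a+s[0]*d;y=b+s[1]*e
    return (x+y)/2,np.linalg.norm(x-y)
E
python3 - <<'E'
from h import *
np.set_printoptions(precision=4,suppress=True)
for n in ['scene','top']:
    c=snap(n,n+'0'); print(n,c['vfov'],c['cx'],c['cy']); print(np.array(c['world_from_camera']))
print(ctrl.sense())
E
```

```text
pics
scene 52.93437202892406 278.2034426342975 216.55488068866413
[[-0.4289  0.6559 -0.6212  1.349 ]
 [ 0.9032  0.2973 -0.3097  0.4997]
 [-0.0185 -0.6938 -0.7199  1.0208]
 [ 0.      0.      0.      1.    ]]
top 49.447880121884374 280.21872269496066 209.0426032309456
[[ 0.0214 -0.9936  0.111   0.4689]
 [-0.9997 -0.0222 -0.0068  0.1319]
 [ 0.0092 -0.1108 -0.9938  1.2907]
 [ 0.      0.      0.      1.    ]]
{'time': 0.1, 'q': array([ 1.3225,  0.6158, -0.0126,  1.4247,  0.0081,  1.1034, -0.0404]), 'qvel': array([ 0.0023,  0.0004, -0.002 , -0.0033,  0.0022, -0.0009,  0.0005]), 'tau': array([  0.0009, -46.0041,   0.2098, -16.6245,  -0.0612,   0.0169,
         0.0001]), 'tool_pos': array([ 0.1429, -0.6338,  0.4037]), 'tcp_rot': array([ 0.9939,  0.1107, -0.0001, -0.0011]), 'wrist_force': array([0.1045, 0.4217, 0.2749]), 'torque': array([ 0.0316, -0.0021,  0.027 ]), 'width': 1.002023565912759}
```

View pics/scene0.png

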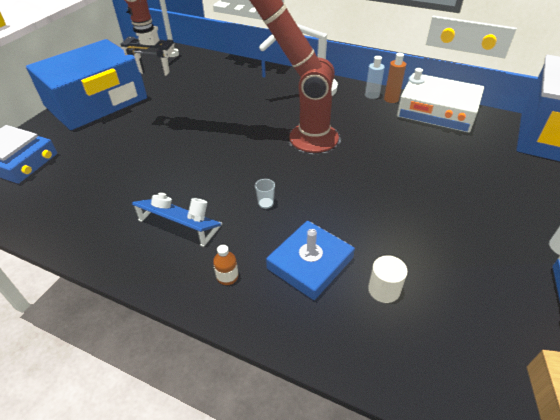

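View pics/top0.png

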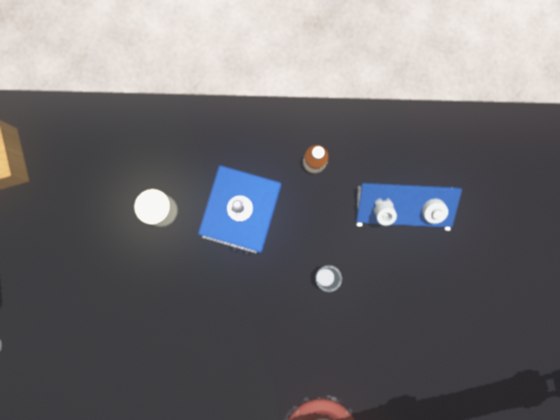

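```bash
python3 - <<'E'
from h import *
a=load('top0')['image'];b=load('scene0')['image']
def cr(im,x,y,w,h,s,fn):
    cv2.imwrite('pics/'+fn+'.png',cv2.cvtColor(cv2.resize(im[y:y+h,x:x+w],None,fx=s,fy=s,interpolation=cv2.INTER_CUBIC),cv2.COLOR_RGB2BGR))
cr(a,190,155,100,75,8,'ct1');cr(a,350,175,120,62,6,'ct2')
cr(b,260,215,100,75,8,'cs1');cr(b,125,185,110,62,7,'cs2')
E
```

```text
(no output)
```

View pics/ct1.png

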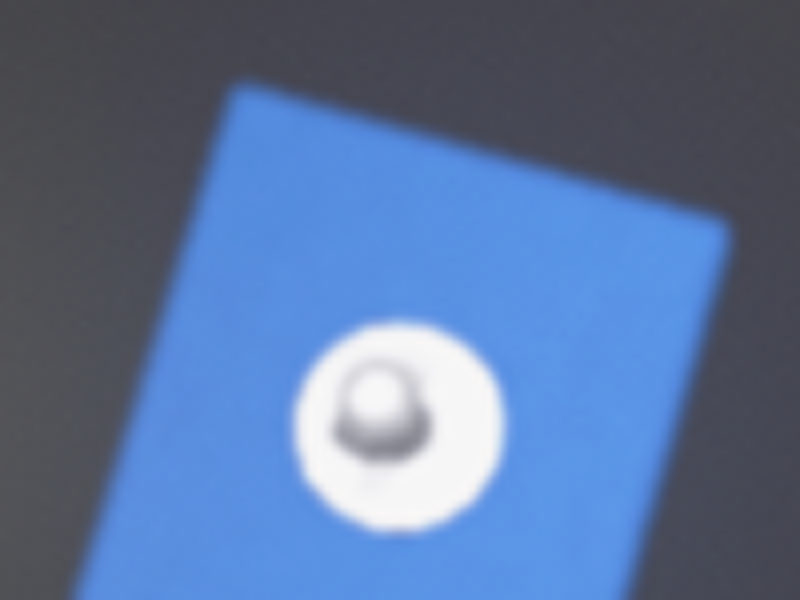

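View pics/ct2.png

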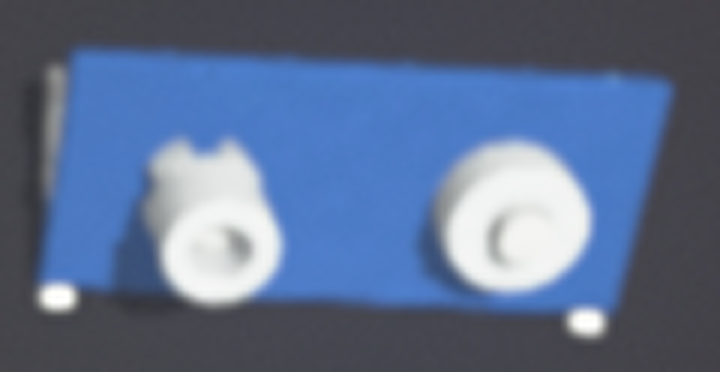

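View pics/cs1.png

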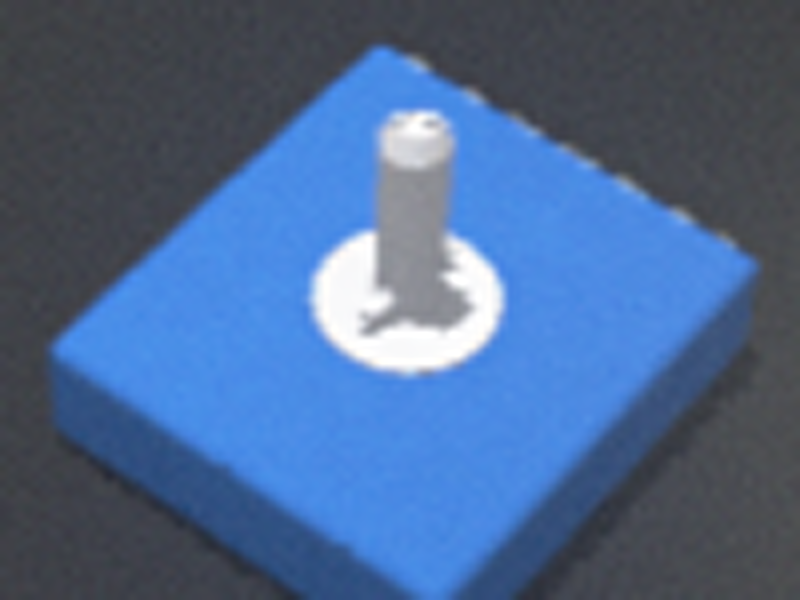

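View pics/cs2.png

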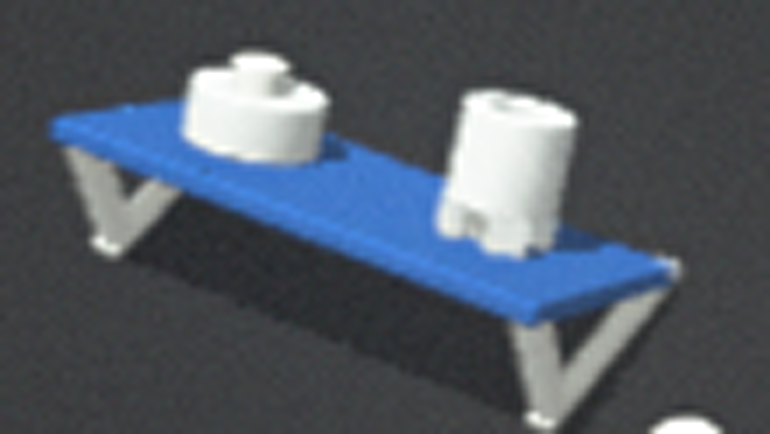

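```bash
python3 - <<'E'
from h import *
def cr(im,x,y,w,h,s,fn):
    o=cv2.cvtColor(cv2.resize(im[y:y+h,x:x+w],None,fx=s,fy=s,interpolation=cv2.INTER_CUBIC),cv2.COLOR_RGB2GRAY).astype(float)
    o=np.clip((o-90)/(255-90),0,1)**2.5*255
    o=cv2.cvtColor(o.astype(np.uint8),cv2.COLOR_GRAY2BGR)
    for i in range(0,w,5): cv2.line(o,(i*s,0),(i*s,4 if i%10 else 12),(0,255,255),1)
    for i in range(0,h,5): cv2.line(o,(0,i*s),(4 if i%10 else 12,i*s),(0,255,255),1)
    return o
a=load('top0')['image'];b=load('scene0')['image']
A=np.hstack([cr(a,370,195,32,36,12,''),cr(a,418,190,34,36,12,'')])
B=np.hstack([cr(b,183,193,32,34,12,''),cr(b,148,188,30,34,12,'')])
cv2.imwrite('pics/z1.png',A);cv2.imwrite('pics/z2.png',B);print(A.shape,B.shape)
E
```

```text
(432, 792, 3) (408, 744, 3)
```

View pics/z1.png

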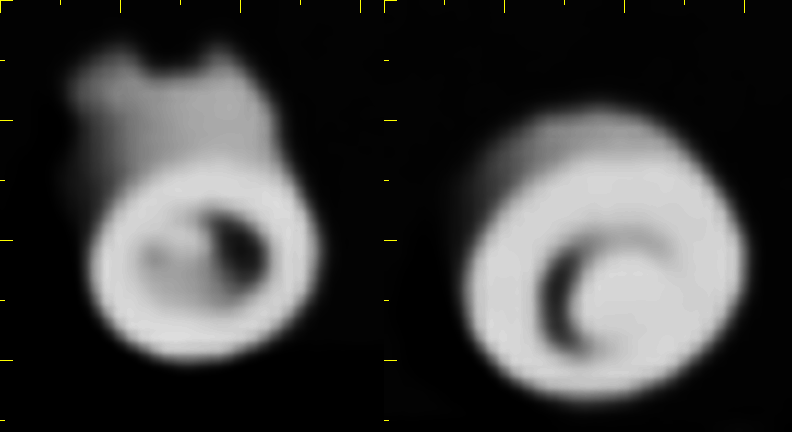

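View pics/z2.png

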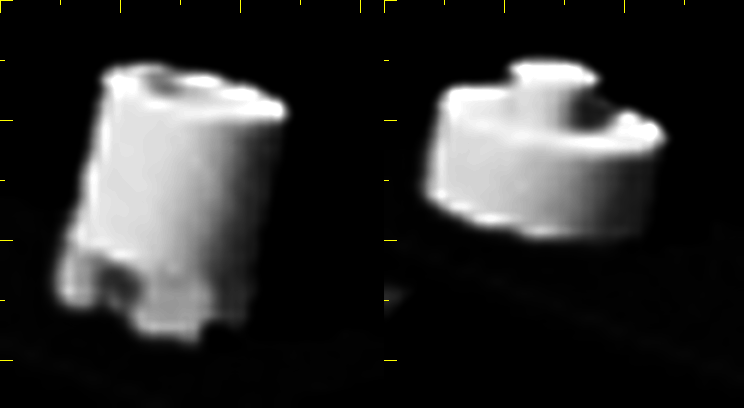

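```bash
python3 - <<'E'
from h import *
np.set_printoptions(precision=4,suppress=True)
a=load('top0');b=load('scene0')
S=tri(a,(386.5,216.1),b,(198.8,200.5));C=tri(a,(436,212.6),b,(161.5,197))
print('sleevetop',S,'collartop',C)
# rack/deck masks in top
for nm,c in (('top',a),('scene',b)):
    h=cv2.cvtColor(c['image'],cv2.COLOR_RGB2HSV); m=cv2.inRange(h,(100,110,60),(125,255,255))
    cs,_=cv2.findContours(m,cv2.RETR_EXTERNAL,cv2.CHAIN_APPROX_NONE)
    for k in cs:
        if cv2.contourArea(k)>500:
            r=cv2.approxPolyDP(cv2.convexHull(k),3,True)[:,0]; print(nm,cv2.contourArea(k),r.tolist())
# disc via top: white in drive
g=a['image'][155:260,190:290].min(axis=2); m=(g>170).astype(np.uint8)
cs,_=cv2.findContours(m,cv2.RETR_EXTERNAL,cv2.CHAIN_APPROX_NONE)
k=max(cs,key=cv2.contourArea); e=cv2.fitEllipse(k); print('disc',e); u,v=e[0][0]+190,e[0][1]+155
print('disc top',onz(a,u,v,.06))
print('spindle top from top', onz(a,190+378/8-.44,155+388/8-.44,.156))
print('spindle top from scene', onz(b,260+416/8-.44,215+127/8-.44,.156))
E
```

```text
sleevetop (array([ 0.5905, -0.1579,  0.0953]), np.float64(0.0018649653281299897)) collartop (array([ 0.6057, -0.2985,  0.0689]), np.float64(0.002245044914241726))
top 3291.5 [[362, 183], [460, 188], [452, 226], [356, 221]]
top 4709.5 [[220, 165], [281, 184], [261, 252], [198, 233]]
scene 3938.0 [[305, 221], [354, 248], [350, 260], [315, 299], [273, 273], [266, 264], [266, 258]]
scene 800.0 [[132, 202], [150, 199], [172, 204], [219, 225], [196, 230]]
scene 1266.0 [[50, 139], [56, 153], [22, 180], [0, 177], [0, 160], [38, 136]]
scene 3602.5 [[454, 63], [542, 70], [559, 100], [559, 160], [517, 151]]
scene 1535.5 [[327, 40], [395, 52], [385, 84], [335, 74], [326, 58]]
scene 6798.0 [[132, 54], [146, 98], [73, 129], [43, 103], [26, 67], [104, 39]]
scene 3681.0 [[165, 0], [201, 0], [269, 30], [291, 65], [262, 76], [173, 41]]
disc ((49.516258239746094, 52.88657760620117), (24.891206741333008, 25.36119270324707), 74.78043365478516)
disc top [0.6071 0.234  0.06  ]
spindle top from top [0.6083 0.2332 0.156 ]
spindle top from scene [0.6129 0.2342 0.156 ]
```

```bash
python3 - <<'E'
from h import *
np.set_printoptions(precision=4,suppress=True)
a=load('top0');b=load('scene0')
# rack edges, sub-pixel line fits
h=cv2.cvtColor(a['image'],cv2.COLOR_RGB2HSV); m=cv2.inRange(h,(100,110,60),(125,255,255))
pu=[];pl=[]
for u in range(368,445):
    col=np.where(m[170:240,u])[0]+170; pu.append((u,col.min()))
    if 400<u<425: pl.append((u,col.max()))
pu=np.array(pu,float); k=np.polyfit(pu[:,0],pu[:,1],1); print(k)
for z in (.06,.09):
    p=onz(a,365,np.polyval(k,365),z);q=onz(a,455,np.polyval(k,455),z); d=p-q; print(p,q,'yaw',np.arctan2(-d[0],d[1]))
pc=[(362,183),(460,188),(452,226),(356,221)]
for p,z in zip(pc,(.09,.09,.025,.025)): print(onz(a,*p,z))
# scene disc
g=b['image'][235:270,290:330]; cs=g.min(axis=2)>190
ys,xs=np.where(cs); print(xs.min()+290,xs.max()+290,ys.min()+235,ys.max()+235)
print('disc scene',onz(b,260+408/8-.44,215+301/8-.44,.06))
for p in [(220,165),(281,184),(261,252),(198,233)]: print(onz(a,*p,.06))
E
```

```text
[  0.0512 164.0735]
[ 0.684 -0.107  0.06 ] [ 0.6769 -0.354   0.06  ] yaw -0.028802390554174124
[ 0.6788 -0.1012  0.09  ] [ 0.6719 -0.3421  0.09  ] yaw -0.028802390554173468
[ 0.6779 -0.0932  0.09  ]
[ 0.6704 -0.3555  0.09  ]
[ 0.5735 -0.357   0.025 ]
[ 0.5815 -0.0887  0.025 ]
299 322 235 260
disc scene [0.6116 0.2345 0.06  ]
[0.7242 0.2912 0.06  ]
[0.6753 0.1228 0.06  ]
[0.4892 0.1726 0.06  ]
[0.5365 0.3437 0.06  ]
```

```bash
cat >> h.py <<'E'
from scipy.spatial.transform import Rotation as R
def frame(z,y):
    z=np.array(z,float);z/=np.linalg.norm(z);y=np.array(y,float);y-=z*(y@z);y/=np.linalg.norm(y)
    return R.from_matrix(np.array([np.cross(y,z),y,z]).T)
def delta(pos,rot,s=None):
    s=s or ctrl.sense(); p=np.array(s['tool_pos']);r=R.from_quat(s['tcp_rot'])
    d=(rot*r.inv()).as_rotvec(); print('dpos',np.array(pos)-p,'drot',d,np.linalg.norm(d),np.degrees(np.linalg.norm(d)))
psi=-0.029
ax=np.array([-.5736*np.cos(psi),-.5736*np.sin(psi),.8192])
RT=frame(-ax,[np.sin(psi),-np.cos(psi),0])
np.set_printoptions(precision=4,suppress=True)
E
python3 - <<'E'
from h import *
S=np.array([.5905,-.158,.0953]); T=S-.017*ax+.167*ax
print(T,T+.08*ax); delta(T+.08*ax,RT)
E
```

```text
[ 0.5045 -0.1555  0.2182] [ 0.4586 -0.1542  0.2837]
dpos [ 0.3157  0.4796 -0.12  ] drot [ 0.0567 -0.6098 -0.2437] 0.6591700271126505 37.76766053507892
```

Request:
step_arm(
  commands=[
    [0.0158,0.024,-0.006,0.0028,-0.0305,-0.0122,1],
    [0.0158,0.024,-0.006,0.0028,-0.0305,-0.0122,1],
    [0.0158,0.024,-0.006,0.0028,-0.0305,-0.0122,1],
    [0.0158,0.024,-0.006,0.0028,-0.0305,-0.0122,1],
    [0.0158,0.024,-0.006,0.0028,-0.0305,-0.0122,1],
  ],
)

```text
time: 0.52
tool_pos: [0.2225, -0.5127, 0.3741]
tcp_rot: [0.994, 0.08, 0.077, 0.001]
wrist_force: [0.6, -0.4, -0.3]
width: 0.996
```

Request:
step_arm(
  commands=[
    [0.0158,0.024,-0.006,0.0028,-0.0305,-0.0122,1],
    [0.0158,0.024,-0.006,0.0028,-0.0305,-0.0122,1],
    [0.0158,0.024,-0.006,0.0028,-0.0305,-0.0122,1],
    [0.0158,0.024,-0.006,0.0028,-0.0305,-0.0122,1],
    [0.0158,0.024,-0.006,0.0028,-0.0305,-0.0122,1],
  ],
)

```text
time: 0.93
tool_pos: [0.3014, -0.3927, 0.3443]
tcp_rot: [0.987, 0.048, 0.153, 0.003]
wrist_force: [-0.2, -0.8, 0.1]
width: 0.998
```

Request:
step_arm(
  commands=[
    [0.0158,0.024,-0.006,0.0028,-0.0305,-0.0122,1],
    [0.0158,0.024,-0.006,0.0028,-0.0305,-0.0122,1],
    [0.0158,0.024,-0.006,0.0028,-0.0305,-0.0122,1],
    [0.0158,0.024,-0.006,0.0028,-0.0305,-0.0122,1],
    [0.0158,0.024,-0.006,0.0028,-0.0305,-0.0122,1],
  ],
)

```text
time: 1.35
tool_pos: [0.3803, -0.2729, 0.3145]
tcp_rot: [0.974, 0.017, 0.228, 0.004]
wrist_force: [0.5, 0.2, -0.6]
width: 1.003
```

Request:
step_arm(
  commands=[
    [0.0158,0.024,-0.006,0.0028,-0.0305,-0.0122,1],
    [0.0158,0.024,-0.006,0.0028,-0.0305,-0.0122,1],
    [0.0158,0.024,-0.006,0.0028,-0.0305,-0.0122,1],
    [0.0158,0.024,-0.006,0.0028,-0.0305,-0.0122,1],
    [0,0,0,0,0,0,1],
  ],
)

```text
time: 1.77
tool_pos: [0.432, -0.2065, 0.3059]
tcp_rot: [0.964, 0.001, 0.266, 0.0]
wrist_force: [-1.1, -0.1, 0.4]
width: 1.001
```

```bash
python3 - <<'E'
from h import *
S=np.array([.5905,-.158,.0953]); T=S-.017*ax+.167*ax
delta(T+.08*ax,RT); print(ctrl.sense()['q'],ctrl.sense()['time'])
snap('top','t1');snap('scene','s1')
a=load('t1')['image'];b=load('s1')['image']
cv2.imwrite('pics/v1.png',cv2.cvtColor(np.hstack([cv2.resize(a[170:330,310:470],(400,400)),cv2.resize(b[120:280,100:260],(400,400))]),cv2.COLOR_RGB2BGR))
E
```

```text
dpos [ 0.0266  0.0523 -0.0222] drot [ 0.0005 -0.0729 -0.0311] 0.07930408992626654 4.5437896509010205
[ 0.7786  0.4912 -0.4401  2.1852 -0.9718  0.0192 -0.1641] 1.7667
```

View pics/v1.png

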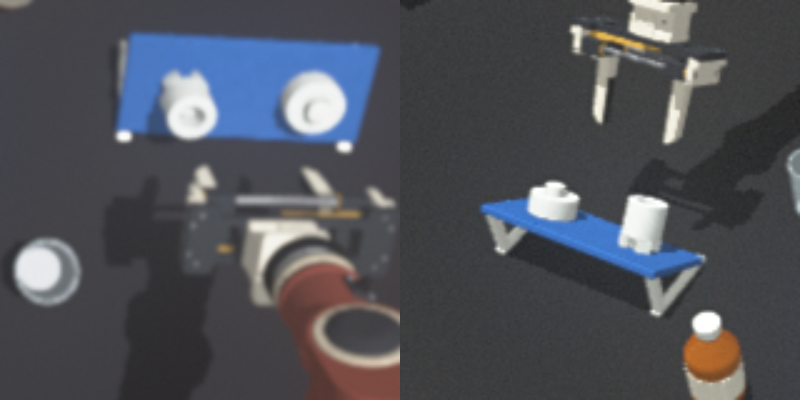

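```bash
cat >> h.py <<'E'
def tool(t): # tool tilted outward by t in rack plane
    z=np.array([np.sin(t)*np.cos(psi),np.sin(t)*np.sin(psi),-np.cos(t)]); return z,frame(z,[np.sin(psi),-np.cos(psi),0])
E
python3 - <<'E'
from h import *
S=np.array([.5905,-.158,.0953]); z,r=tool(np.radians(17.5)); P=S-.02*ax; T=P-.167*z
print(T,T-.08*z); delta(T-.08*z,r)
E
```

```text
[ 0.5518 -0.1569  0.2382] [ 0.5277 -0.1562  0.3145]
dpos [0.0973 0.0527 0.0089] drot [ 0.0079  0.2307 -0.0285] 0.2325537799957013 13.324350103567555
```

Request:
step_arm(
  commands=[
    [0.016,0.009,0.0015,0.0013,0.0385,-0.0048,1],
    [0.016,0.009,0.0015,0.0013,0.0385,-0.0048,1],
    [0.016,0.009,0.0015,0.0013,0.0385,-0.0048,1],
    [0.016,0.009,0.0015,0.0013,0.0385,-0.0048,1],
    [0.016,0.009,0.0015,0.0013,0.0385,-0.0048,1],
  ],
)

```text
time: 2.28
tool_pos: [0.5051, -0.1678, 0.312]
tcp_rot: [0.985, -0.013, 0.174, 0.003]
wrist_force: [0.5, 0.0, -0.5]
width: 1.004
```

Request:
step_arm(
  commands=[
    [0.016,0.009,0.0015,0.0013,0.0385,-0.0048,1],
    [0,0,0,0,0,0,1],
  ],
)

```text
time: 2.45
tool_pos: [0.5244, -0.1552, 0.3131]
tcp_rot: [0.987, -0.01, 0.157, 0.002]
wrist_force: [1.8, 0.8, -0.1]
width: 0.998
```

```bash
python3 - <<'E'
from h import *
S=np.array([.5905,-.158,.0953]); z,r=tool(np.radians(17.5)); P=S-.02*ax; T=P-.167*z
delta(T-.08*z,r); print(ctrl.sense()['q']);delta(T,r)
snap('top','t2');snap('scene','s2')
a=load('t2')['image'];b=load('s2')['image']
cv2.imwrite('pics/v2.png',cv2.cvtColor(np.hstack([cv2.resize(a[170:270,350:450],(400,400)),cv2.resize(b[130:250,120:240],(400,400))]),cv2.COLOR_RGB2BGR))
E
```

```text
dpos [ 0.0033 -0.001   0.0013] drot [ 0.0009  0.0106 -0.0077] 0.013166925485791587 0.7544092594990991
[ 0.0059  0.5526  0.3874  1.9556 -0.7059  0.4522 -0.6739]
dpos [ 0.0274 -0.0017 -0.0749] drot [ 0.0009  0.0106 -0.0077] 0.013166925485791587 0.7544092594990991
```

View pics/v2.png

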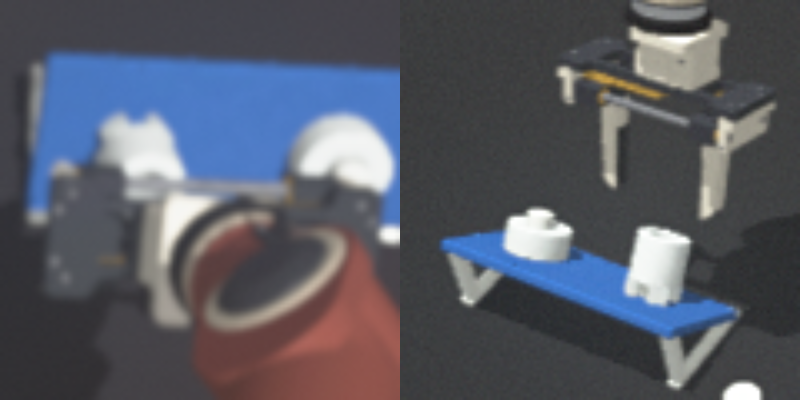

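```bash
python3 - <<'E'
from h import *
c=load('s2');t=load('t2');s=ctrl.sense();r=R.from_quat(s['tcp_rot']).as_matrix();p=np.array(s['tool_pos'])
for w in (.0465,.064):
  for sg in (1,-1): print(proj(c,p+.186*r[:,2]+sg*w*r[:,1]))
print(proj(c,p+.186*r[:,2]))
print('palm/ body top view', proj(t,p+.102*r[:,2]+.094*r[:,1]),proj(t,p+.102*r[:,2]-.094*r[:,1]))
b=c['image'];cv2.imwrite('pics/v3.png',cv2.cvtColor(cv2.resize(b[140:210,165:235],(770,770),interpolation=cv2.INTER_CUBIC),cv2.COLOR_RGB2BGR)[:600])
E
```

```text
[186.4597 184.2756]
[211.1084 193.0088]
[181.9464 182.6765]
[215.8755 194.6978]
[198.6423 188.592 ]
palm/ body top view [439.3418 229.0278] [360.095  225.0835]
```

View pics/v3.png

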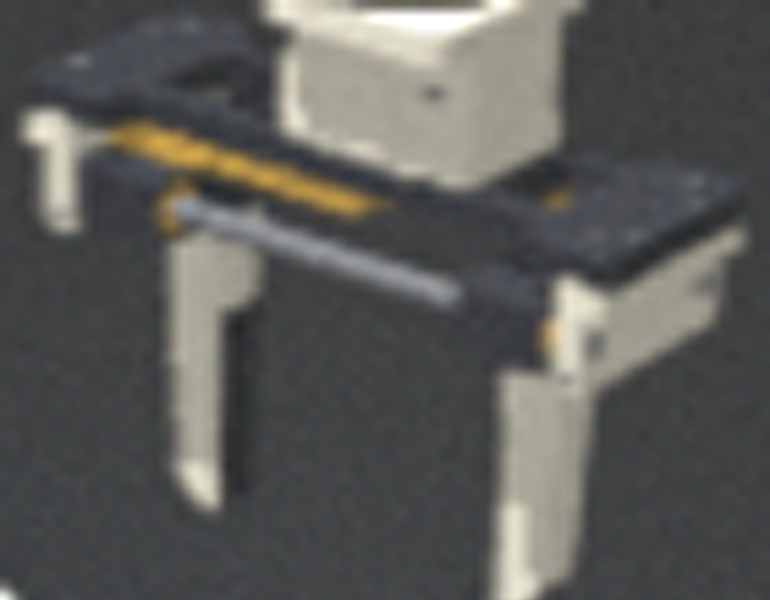

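Request:
step_arm(
  commands=[
    [0.0055,-0.0003,-0.015,0.0002,0.002,-0.0015,1],
    [0.0055,-0.0003,-0.015,0.0002,0.002,-0.0015,1],
    [0.0055,-0.0003,-0.015,0.0002,0.002,-0.0015,1],
    [0.0055,-0.0003,-0.015,0.0002,0.002,-0.0015,1],
    [0.0055,-0.0003,-0.015,0.0002,0.002,-0.0015,1],
  ],
)

```text
time: 2.97
tool_pos: [0.5468, -0.1623, 0.2375]
tcp_rot: [0.988, -0.02, 0.152, 0.002]
wrist_force: [-0.0, 0.7, -0.3]
width: 1.0
```

Request:
step_arm(
  commands=[
    [0,0,0,0,0,0,1],
    [0,0,0,0,0,0,1],
  ],
)

```text
time: 3.13
tool_pos: [0.547, -0.1616, 0.2377]
tcp_rot: [0.988, -0.02, 0.151, 0.002]
wrist_force: [-0.4, 0.3, 0.4]
width: 1.005
```

```bash
python3 - <<'E'
from h import *
S=np.array([.5905,-.158,.0953]); z,r=tool(np.radians(17.5)); P=S-.02*ax; T=P-.167*z
delta(T,r); s=ctrl.sense();print(s['q'],s['wrist_force'])
snap('top','t4');snap('scene','s4')
a=load('t4')['image'];b=load('s4')['image']
cv2.imwrite('pics/v4.png',cv2.cvtColor(np.hstack([cv2.resize(a[170:270,350:450],(400,400)),cv2.resize(b[150:240,150:240],(400,400))]),cv2.COLOR_RGB2BGR))
E
```

```text
dpos [0.0047 0.0047 0.0005] drot [-0.0026 -0.0014  0.0109] 0.011281524534254985 0.6463837422861024
[ 0.1015  0.6886  0.2526  1.9422 -0.812   0.3216 -0.5862] [-0.4419  0.2957  0.3956]
```

View pics/v4.png

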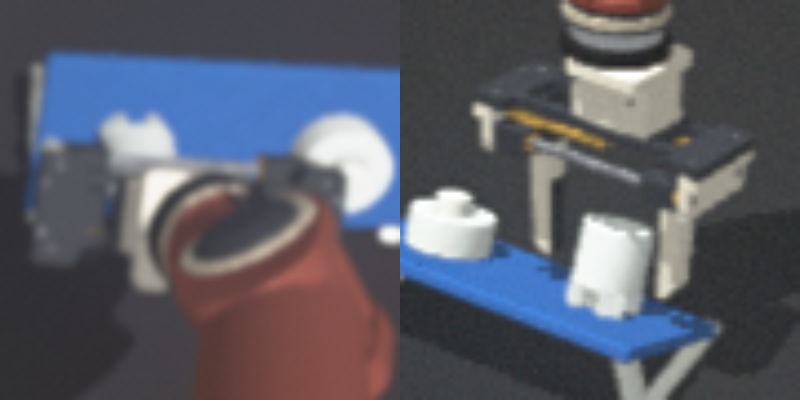

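Request:
step_arm(
  commands=[
    [0.0024,0.0024,0.0003,-0.0013,-0.0007,0.0055,1],
    [0.0024,0.0024,0.0002,-0.0013,-0.0007,0.0055,1],
    [0,0,0,0,0,0,1],
  ],
)

```text
time: 3.48
tool_pos: [0.5544, -0.1536, 0.2395]
tcp_rot: [0.988, -0.011, 0.154, 0.002]
wrist_force: [0.0, 0.4, -0.2]
width: 0.997
```

```bash
python3 - <<'E'
from h import *
S=np.array([.5905,-.158,.0953]); z,r=tool(np.radians(17.5)); P=S-.02*ax; T=P-.167*z
delta(T,r); s=ctrl.sense();print(s['q'],s['wrist_force'])
E
```

```text
dpos [-0.0027 -0.0033 -0.0013] drot [ 0.0003  0.0043 -0.0063] 0.007656102247643331 0.43866234631058626
[ 0.0815  0.6906  0.2579  1.9299 -0.8077  0.3265 -0.5919] [ 0.0426  0.4063 -0.189 ]
```

Request:
step_arm(
  commands=[
    [0,0,0,0,0,0,1],
    [0,0,0,0,0,0,1],
  ],
)

```text
time: 3.65
tool_pos: [0.5538, -0.1543, 0.2389]
tcp_rot: [0.988, -0.012, 0.154, 0.002]
wrist_force: [-1.0, 0.7, 0.7]
width: 1.0
```

```bash
python3 - <<'E'
from h import *
S=np.array([.5905,-.158,.0953]); z,r=tool(np.radians(17.5)); P=S-.02*ax; T=P-.167*z
delta(T,r); s=ctrl.sense();print(s['q'],s['qvel'])
E
```

```text
dpos [-0.0021 -0.0026 -0.0007] drot [ 0.0006  0.0028 -0.0049] 0.005686658462015281 0.32582152940583137
[ 0.0822  0.6913  0.2586  1.9308 -0.8078  0.3261 -0.5917] [ 0.0049  0.0025  0.0019  0.0028 -0.0019 -0.0003 -0.0017]
```

Request:
step_arm(
  commands=[
    [-0.002,-0.0022,-0.0005,0,0.0025,-0.0045,1],
    [0,0,0,0,0,0,1],
    [0,0,0,0,0,0,1],
  ],
)

```text
time: 3.9
tool_pos: [0.5515, -0.1571, 0.2381]
tcp_rot: [0.988, -0.015, 0.152, 0.003]
wrist_force: [0.1, 0.8, 1.2]
width: 0.997
```

Request:
step_arm(
  commands=[
    [0,0,0,0,0,0,0.65],
    [0,0,0,0,0,0,0.65],
    [0,0,0,0,0,0,0.6],
    [0,0,0,0,0,0,0.58],
  ],
  squeeze=12,
)

```text
time: 4.23
tool_pos: [0.5518, -0.1567, 0.2381]
tcp_rot: [0.988, -0.014, 0.152, 0.002]
wrist_force: [0.5, 0.9, 0.7]
width: 0.759
```

```bash
python3 - <<'E'
from h import *
S=np.array([.5905,-.158,.0953]); z,r=tool(np.radians(17.5)); P=S-.02*ax; T=P-.167*z
delta(T,r); s=ctrl.sense();print(s['wrist_force'],s['width'])
E
```

```text
dpos [-0.     -0.0001  0.    ] drot [ 0.0004 -0.0001  0.0002] 0.00044898443817419694 0.02572491337443393
[0.5299 0.9311 0.6563] 0.7589770711092078
```

Pose is right on. Closing.

Request:
step_arm(
  commands=[
    [0,0,0,0,0,0,0.5],
    [0,0,0,0,0,0,0.5],
    [0,0,0,0,0,0,0.5],
    [0,0,0,0,0,0,0.45],
    [0,0,0,0,0,0,0.4],
  ],
)

```text
time: 4.65
tool_pos: [0.5518, -0.1565, 0.2381]
tcp_rot: [0.988, -0.014, 0.152, 0.002]
wrist_force: [0.6, 1.0, 0.5]
width: 0.55
```

Request:
step_arm(
  commands=[
    [0,0,0,0,0,0,0.3],
    [0,0,0,0,0,0,0.2],
    [0,0,0,0,0,0,0.2],
  ],
  squeeze=25,
)

```text
time: 4.9
tool_pos: [0.5518, -0.1565, 0.2381]
tcp_rot: [0.988, -0.014, 0.152, 0.002]
wrist_force: [0.3, 1.1, 0.8]
width: 0.545
```

Request:
step_arm(
  commands=[
    [-0.0057,0.0002,0.0082,0,0,0,0.2],
    [-0.0057,0.0002,0.0082,0,0,0,0.2],
    [-0.0057,0.0002,0.0082,0,0,0,0.2],
    [-0.0057,0.0002,0.0082,0,0,0,0.2],
    [-0.0057,0.0002,0.0082,0,0,0,0.2],
  ],
  squeeze=30,
)

```text
time: 5.32
tool_pos: [0.5221, -0.156, 0.2802]
tcp_rot: [0.988, -0.015, 0.152, 0.003]
wrist_force: [0.2, 0.0, -1.0]
width: 0.543
```

Request:
step_arm(
  commands=[
    [-0.006,0.0002,0.0082,0,0,0,0.2],
    [0,0,0.03,0,0,0,0.2],
    [0,0,0.03,0,0,0,0.2],
    [0,0,0.02,0,0,0,0.2],
  ],
)

```text
time: 5.65
tool_pos: [0.5165, -0.1562, 0.3703]
tcp_rot: [0.988, -0.015, 0.153, 0.003]
wrist_force: [0.1, -0.8, -1.2]
width: 0.545
```

```bash
python3 - <<'E'
from h import *
s=ctrl.sense();print(s['wrist_force'],s['width'],s['q'])
snap('top','t5');snap('scene','s5')
a=load('t5')['image'];b=load('s5')['image']
cv2.imwrite('pics/v5.png',cv2.cvtColor(np.hstack([cv2.resize(a[170:270,350:450],(400,400)),cv2.resize(b[120:220,140:240],(400,400))]),cv2.COLOR_RGB2BGR))
E
```

```text
[ 0.1273 -0.7884 -1.2219] 0.5453388861375841 [-0.0837  0.4759  0.5175  1.9111 -0.6049  0.5913 -0.7791]
```

View pics/v5.png

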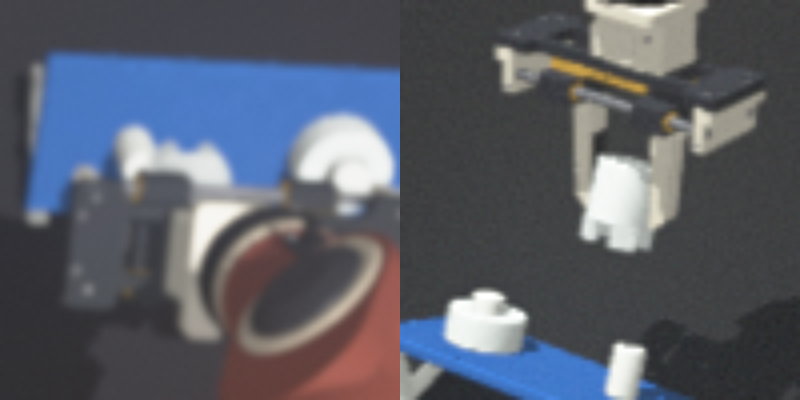

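```bash
python3 - <<'E'
from h import *
a=load('top0');b=load('scene0')
def cr(im,x,y,w,h,s,lo,g):
    o=im[y:y+h,x:x+w].astype(np.uint8); o=cv2.resize(o,None,fx=s,fy=s,interpolation=cv2.INTER_CUBIC).astype(float)
    o=np.clip((o-lo)/(255-lo),0,1)**g*255; return cv2.cvtColor(o.astype(np.uint8),cv2.COLOR_RGB2BGR)
A=cr(a['image'],225,193,30,30,13,120,2.5);B=cr(b['image'],297,235,30,30,13,60,1)
cv2.imwrite('pics/v6.png',np.hstack([A,B]))
for nm,c,x0,y0 in (('top',a,225,193),('sc',b,297,235)):
  for xx in (.607,.611):
    p=proj(c,[xx,.234,.07]); print(nm,xx,(p-[x0,y0]+.5)*13)
    for d in range(0,180,30):
      v=.024*np.array([np.cos(np.radians(d)),np.sin(np.radians(d)),0]); print(d,((proj(c,np.array([xx,.234,.07])+v)-[x0,y0]+.5)*13).round(),((proj(c,np.array([xx,.234,.07])-v)-[x0,y0]+.5)*13).round())
E
```

```text
top 0.607 [191.4293 195.072 ]
0 [195.  80.] [188. 310.]
30 [137.  94.] [246. 296.]
60 [ 93. 135.] [290. 255.]
90 [ 75. 192.] [307. 198.]
120 [ 89. 250.] [294. 140.]
150 [130. 294.] [252.  97.]
top 0.611 [192.0344 175.8943]
0 [196.  61.] [188. 291.]
30 [137.  75.] [247. 277.]
60 [ 94. 116.] [291. 236.]
90 [ 76. 173.] [308. 178.]
120 [ 90. 231.] [294. 121.]
150 [131. 274.] [253.  78.]
sc 0.607 [190.0462 186.444 ]
0 [149. 263.] [230. 112.]
30 [205. 270.] [176. 105.]
60 [256. 255.] [125. 120.]
90 [290. 221.] [ 91. 152.]
120 [296. 179.] [ 83. 194.]
150 [274. 139.] [104. 235.]
sc 0.611 [183.2363 199.0374]
0 [142. 276.] [224. 124.]
30 [198. 283.] [169. 117.]
60 [250. 268.] [118. 132.]
90 [283. 234.] [ 84. 165.]
120 [290. 191.] [ 76. 207.]
150 [268. 151.] [ 97. 248.]
```

View pics/v6.png

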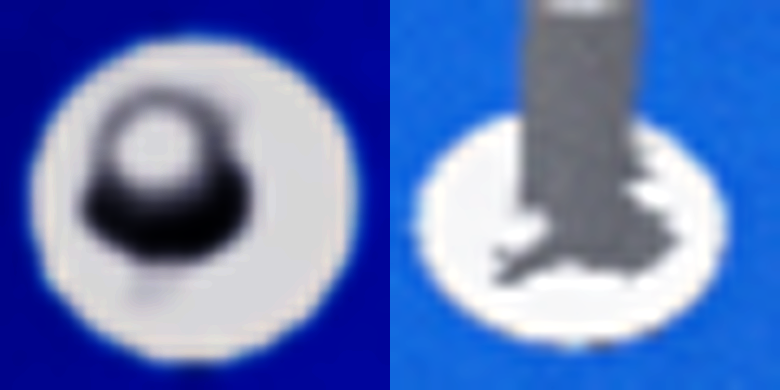

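```bash
python3 - <<'E'
from h import *
a=load('top0');b=load('scene0')
S=np.array([.5905,-.158,.0953]);F=S-.062*ax
e2=np.array([-np.sin(psi),np.cos(psi),0]); e1=np.cross(e2,ax) # e1 uphill
print('topproj',proj(a,S),'scene',proj(b,S),e1)
for d in range(-60,70,10):
    v=.025*(np.cos(np.radians(d))*e1+np.sin(np.radians(d))*e2)
    print(d,((proj(a,F+v)-[370,195]+.5)*12).round(),((proj(a,F+.016*ax+v)-[370,195]+.5)*12).round(),'scene',((proj(b,F+v)-[183,193]+.5)*12).round(),((proj(b,F+.016*ax+v)-[183,193]+.5)*12).round())
E
```

```text
topproj [386.8651 215.9297] scene [199.0615 200.5339] [ 0.8189 -0.0238  0.5736]
-60 [262.  81.] [275. 114.] scene [ 59. 297.] [ 71. 240.]
-50 [253.  67.] [267.  99.] scene [ 59. 301.] [ 71. 245.]
-40 [242.  54.] [255.  87.] scene [ 62. 307.] [ 73. 250.]
-30 [228.  44.] [241.  76.] scene [ 67. 312.] [ 79. 255.]
-20 [212.  36.] [225.  68.] scene [ 75. 318.] [ 87. 261.]
-10 [194.  30.] [207.  63.] scene [ 86. 324.] [ 98. 266.]
0 [176.  28.] [188.  60.] scene [ 99. 329.] [111. 272.]
10 [156.  28.] [169.  61.] scene [113. 334.] [125. 277.]
20 [137.  32.] [149.  64.] scene [129. 339.] [141. 281.]
30 [119.  38.] [131.  70.] scene [145. 342.] [157. 285.]
40 [101.  47.] [113.  79.] scene [162. 345.] [174. 288.]
50 [86. 58.] [98. 91.] scene [178. 347.] [190. 290.]
60 [73. 72.] [ 84. 104.] scene [193. 348.] [205. 292.]
```

```bash
cat >> h.py <<'E'
def upright(yaw,tilt=np.radians(17.5)): # tool pointing inward; rack x dir rotated to yaw
    z=np.array([-np.sin(tilt)*np.cos(yaw),-np.sin(tilt)*np.sin(yaw),-np.cos(tilt)])
    return z,frame(z,[np.sin(yaw),-np.cos(yaw),0])
E
python3 - <<'E'
from h import *
z,r=upright(np.radians(-31.7)); T=np.array([.609,.234,.06+.130+.042])-.167*z
print(T);delta(T,r)
E
```

```text
[0.6517 0.2076 0.3913]
dpos [0.1342 0.3641 0.0198] drot [ 0.1828  0.5986 -0.5073] 0.8056273038698283 46.15904437224466
```

Request:
step_arm(
  commands=[
    [0.0067,0.0182,0.004,0.0091,0.03,-0.0254,0.2],
    [0.0067,0.0182,0.004,0.0091,0.03,-0.0254,0.2],
    [0.0067,0.0182,0.004,0.0091,0.03,-0.0254,0.2],
    [0.0067,0.0182,0.004,0.0091,0.03,-0.0254,0.2],
    [0.0067,0.0182,0.004,0.0091,0.03,-0.0254,0.2],
  ],
)

```text
time: 6.17
tool_pos: [0.5501, -0.0635, 0.3863]
tcp_rot: [0.994, -0.081, 0.075, -0.01]
wrist_force: [1.0, -0.1, -1.5]
width: 0.543
```

Request:
step_arm(
  commands=[
    [0.0067,0.0182,0,0.0091,0.03,-0.0254,0.2],
    [0.0067,0.0182,0,0.0091,0.03,-0.0254,0.2],
    [0.0067,0.0182,0,0.0091,0.03,-0.0254,0.2],
    [0.0067,0.0182,0,0.0091,0.03,-0.0254,0.2],
    [0.0067,0.0182,0,0.0091,0.03,-0.0254,0.2],
  ],
)

```text
time: 6.58
tool_pos: [0.5838, 0.0274, 0.386]
tcp_rot: [0.989, -0.146, -0.001, -0.021]
wrist_force: [0.7, -0.7, -1.5]
width: 0.541
```

Request:
step_arm(
  commands=[
    [0.0067,0.0182,0,0.0091,0.03,-0.0254,0.2],
    [0.0067,0.0182,0,0.0091,0.03,-0.0254,0.2],
    [0.0067,0.0182,0,0.0091,0.03,-0.0254,0.2],
    [0.0067,0.0182,0,0.0091,0.03,-0.0254,0.2],
    [0.0067,0.0182,0,0.0091,0.03,-0.0254,0.2],
  ],
)

```text
time: 7.0
tool_pos: [0.6175, 0.1182, 0.3858]
tcp_rot: [0.974, -0.21, -0.077, -0.032]
wrist_force: [-0.3, -0.1, -3.1]
width: 0.543
```

```bash
python3 - <<'E'
from h import *
z,r=upright(np.radians(-31.7)); T=np.array([.609,.234,.06+.130+.042])-.167*z
delta(T,r);s=ctrl.sense();print(s['q'],s['wrist_force'])
E
```

```text
dpos [0.0343 0.0894 0.0055] drot [ 0.0393  0.1384 -0.1244] 0.19020838004255114 10.898137404458579
[-0.5789  0.7111  0.7034  1.4832 -0.553   1.2825 -1.7553] [-0.2542 -0.0652 -3.0814]
```

Request:
step_arm(
  commands=[
    [0.0069,0.0179,0.0011,0.0079,0.0277,-0.0249,0.2],
    [0.0069,0.0179,0.0011,0.0079,0.0277,-0.0249,0.2],
    [0.0069,0.0179,0.0011,0.0079,0.0277,-0.0249,0.2],
    [0.0069,0.0179,0.0011,0.0079,0.0277,-0.0249,0.2],
    [0.0069,0.0179,0.0011,0.0079,0.0277,-0.0249,0.2],
  ],
)

```text
time: 7.42
tool_pos: [0.6522, 0.2075, 0.3912]
tcp_rot: [0.951, -0.27, -0.146, -0.041]
wrist_force: [-0.0, -0.1, -1.8]
width: 0.541
```

Request:
step_arm(
  commands=[
    [0,0,0,0,0,0,0.2],
    [0,0,0,0,0,0,0.2],
  ],
)

```text
time: 7.58
tool_pos: [0.652, 0.2076, 0.3908]
tcp_rot: [0.951, -0.268, -0.145, -0.041]
wrist_force: [0.1, -1.5, -0.9]
width: 0.541
```

```bash
python3 - <<'E'
from h import *
z,r=upright(np.radians(-31.7)); T=np.array([.609,.234,.06+.130+.042])-.167*z
delta(T,r);s=ctrl.sense();print(s['q'],s['wrist_force'])
snap('top','t7');snap('scene','s7')
a=load('t7')['image'];b=load('s7')['image']
cv2.imwrite('pics/v7.png',cv2.cvtColor(np.hstack([cv2.resize(a[155:255,190:290],(400,400)),cv2.resize(b[190:290,260:360],(400,400))]),cv2.COLOR_RGB2BGR))
E
```

```text
dpos [-0.0003  0.      0.0004] drot [ 0.0011  0.0017 -0.0033] 0.003824345564549162 0.21911886024824312
[-0.6133  0.8127  0.6786  1.256  -0.6415  1.5116 -2.0241] [ 0.1496 -1.4699 -0.8806]
```

View pics/v7.png

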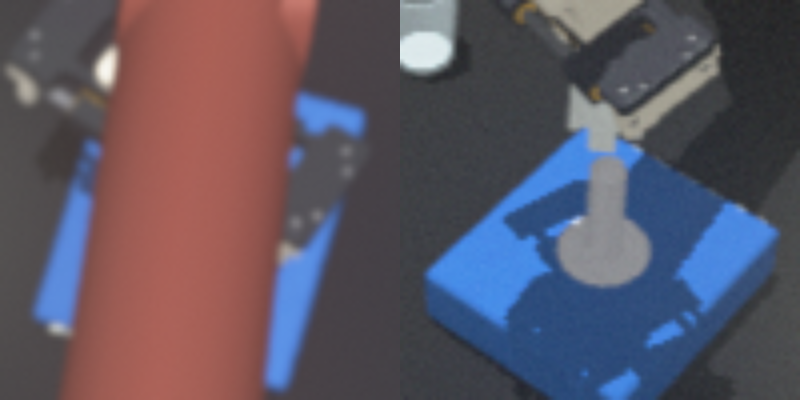

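```bash
python3 - <<'E'
from h import *
c=load('s7');b=c['image'];x,y,w,h=290,200,40,70
o=cv2.resize(b[y:y+h,x:x+w],None,fx=11,fy=8.5,interpolation=cv2.INTER_CUBIC)
cv2.imwrite('pics/v8.png',cv2.cvtColor(o,cv2.COLOR_RGB2BGR))
s=ctrl.sense();r=R.from_quat(s['tcp_rot']).as_matrix();P=np.array(s['tool_pos'])+.167*r[:,2];print('P',P)
for nm,p in (('foot',P-[0,0,.042]),('stop',P+[0,0,.02]),('spt',[.609,.234,.156]),('deck',[.609,.234,.06])):
    print(nm,(proj(c,p)-[x,y]+.5)*[11,8.5],proj(c,p))
E
```

```text
P [0.6097 0.2314 0.2325]
foot [242.3018 180.7295] [311.5274 220.7623]
stop [252.3928  41.3861] [312.4448 204.3689]
spt [247.7042 254.6223] [312.0186 229.4556]
deck [233.528  442.0574] [310.7298 251.5068]
```

View pics/v8.png

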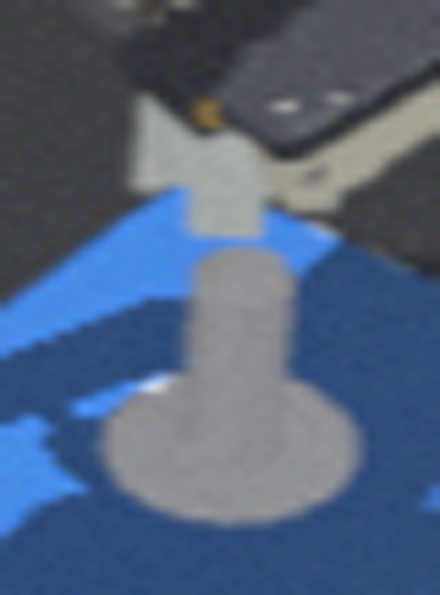

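```bash
python3 - <<'E'
from h import *
c=load('s7');x,y=290,200
s=ctrl.sense();r=R.from_quat(s['tcp_rot']).as_matrix();P=np.array(s['tool_pos'])
for l in (.167,.186):
  for w in (-.037,-.026,.026,.037):
    for u in (-.0075,.0075):
      p=P+l*r[:,2]+w*r[:,1]+u*r[:,0]; print(l,w,u,p,((proj(c,p)-[x,y]+.5)*[11,8.5]).round())
F=P+.167*r[:,2]-[0,0,.042]
for d in range(0,360,30):
  print(d,((proj(c,F+.025*np.array([np.cos(np.radians(d)),np.sin(np.radians(d)),0]))-[x,y]+.5)*[11,8.5]).round())
E
```

```text
0.167 -0.037 -0.0075 [0.6231 0.2667 0.2347] [367. 145.]
0.167 -0.037 0.0075 [0.6353 0.2591 0.2303] [317. 174.]
0.167 -0.026 -0.0075 [0.6173 0.2573 0.2348] [339. 123.]
0.167 -0.026 0.0075 [0.6295 0.2498 0.2303] [289. 152.]
0.167 0.026 -0.0075 [0.59   0.2131 0.2348] [210.  25.]
0.167 0.026 0.0075 [0.6022 0.2055 0.2303] [161.  53.]
0.167 0.037 -0.0075 [0.5842 0.2037 0.2348] [184.   5.]
0.167 0.037 0.0075 [0.5964 0.1962 0.2303] [135.  32.]
0.186 -0.037 -0.0075 [0.6183 0.2696 0.2166] [382. 178.]
0.186 -0.037 0.0075 [0.6305 0.2621 0.2121] [332. 207.]
0.186 -0.026 -0.0075 [0.6125 0.2603 0.2166] [354. 157.]
0.186 -0.026 0.0075 [0.6247 0.2527 0.2122] [305. 185.]
0.186 0.026 -0.0075 [0.5852 0.216  0.2166] [226.  59.]
0.186 0.026 0.0075 [0.5974 0.2085 0.2122] [178.  86.]
0.186 0.037 -0.0075 [0.5794 0.2067 0.2166] [200.  39.]
0.186 0.037 0.0075 [0.5916 0.1991 0.2122] [152.  66.]
0 [203. 234.]
30 [256. 238.]
60 [306. 228.]
90 [337. 205.]
120 [343. 175.]
150 [322. 148.]
180 [280. 129.]
210 [229. 125.]
240 [181. 135.]
270 [149. 157.]
300 [141. 186.]
330 [161. 214.]
```

```bash
python3 - <<'E'
from h import *
z,r=upright(np.radians(-31.7)); T=np.array([.609,.234,.06+.130+.042])-.167*z
for i in range(2):
  s=ctrl.sense();q=R.from_quat(s['tcp_rot']).as_matrix();print(s['tool_pos'],q[:,2],z,s['tool_pos']+.167*q[:,2],s['time'])
delta(T,r)
m=q.T@r.as_matrix();print(m)
E
```

```text
[0.652  0.2054 0.392 ] [-0.2532  0.1559 -0.9548] [-0.2558  0.158  -0.9537] [0.6097 0.2314 0.2325] 7.6833
[0.652  0.2054 0.392 ] [-0.2532  0.1559 -0.9548] [-0.2558  0.158  -0.9537] [0.6097 0.2314 0.2325] 7.6833
dpos [-0.0003  0.0022 -0.0007] drot [0.0024 0.0027 0.0004] 0.003649262039274317 0.20908731318772245
[[ 1.      0.0006 -0.0036]
 [-0.0006  1.     -0.0004]
 [ 0.0036  0.0004  1.    ]]
```

Request:
step_arm(
  commands=[
    [0,0,0,0.001,0.002,0,0.2],
    [0,0,0,0,0,0,0.2],
    [0,0,0,0,0,0,0.2],
  ],
)

```text
time: 7.93
tool_pos: [0.6522, 0.206, 0.3931]
tcp_rot: [0.951, -0.27, -0.145, -0.042]
wrist_force: [-0.0, 0.2, -1.2]
width: 0.547
```

```bash
python3 - <<'E'
from h import *
z,r=upright(np.radians(-31.7)); T=np.array([.609,.234,.06+.130+.042])-.167*z
s=ctrl.sense();q=R.from_quat(s['tcp_rot']).as_matrix();print(s['tool_pos'],s['tool_pos']+.167*q[:,2],s['qvel']);delta(T,r)
E
```

```text
[0.6522 0.206  0.3931] [0.6098 0.2324 0.2337] [-0.0038  0.0006 -0.0033 -0.0057 -0.0006  0.0005 -0.0004]
dpos [-0.0004  0.0016 -0.0018] drot [-0.0002  0.0021 -0.    ] 0.0021366582665486833 0.12242150093497804
```

Request:
step_arm(
  commands=[
    [-0.0004,0.0016,-0.007,0,0.001,0,0.2],
    [0,0,-0.008,0,0,0,0.2],
    [0,0,-0.008,0,0,0,0.2],
    [0,0,-0.007,0,0,0,0.2],
    [0,0,0,0,0,0,0.2],
  ],
)

```text
time: 8.35
tool_pos: [0.6513, 0.2088, 0.3601]
tcp_rot: [0.951, -0.269, -0.148, -0.041]
wrist_force: [0.2, -0.8, -1.9]
width: 0.546
```

Request:
step_arm(
  commands=[
    [0,0,-0.004,0,0,0,0.2],
    [0,0,-0.004,0,0,0,0.2],
    [0,0,0,0,0,0,0.2],
  ],
)

```text
time: 8.6
tool_pos: [0.6518, 0.2085, 0.354]
tcp_rot: [0.951, -0.269, -0.146, -0.041]
wrist_force: [0.5, 0.2, -2.1]
width: 0.539
```

```bash
cat > st.py <<'E'
from h import *
z,r=upright(np.radians(-31.7))
s=ctrl.sense();q=R.from_quat(s['tcp_rot']).as_matrix();P=s['tool_pos']+.167*q[:,2];print('t',s['time'],'P',P,'foot z over deck',P[2]-.042-.06,'F',s['wrist_force'],'M',s['torque'],'w',s['width'])
delta(s['tool_pos'],r)
E
python3 st.py
```

```text
t 8.6 P [0.609  0.2349 0.1947] foot z over deck 0.09272573070199053 F [ 0.5353  0.1616 -2.0997] M [-0.2075 -0.3312  0.017 ] w 0.5392126833644784
dpos [0. 0. 0.] drot [ 0.     -0.0002 -0.0013] 0.0012903019613443862 0.07392885668248562
```

```bash
python3 - <<'E'
from h import *
c=snap('scene','s9');b=c['image'];x,y,w,h=285,200,60,70
o=cv2.resize(b[y:y+h,x:x+w],None,fx=8.5,fy=8.5,interpolation=cv2.INTER_CUBIC)
cv2.imwrite('pics/v9.png',cv2.cvtColor(o,cv2.COLOR_RGB2BGR))
s=ctrl.sense();r=R.from_quat(s['tcp_rot']).as_matrix();P=np.array(s['tool_pos'])+.167*r[:,2];print('P',P)
for d in (60,240,-30,150): print(d,(proj(c,P-[0,0,.042]+.025*np.array([np.cos(np.radians(d)),np.sin(np.radians(d)),0]))-[x,y]+.5)*8.5)
E
```

```text
P [0.6091 0.2349 0.1952]
60 [283.9223 308.553 ]
240 [189.4502 215.6578]
-30 [174.7199 294.9955]
150 [296.4805 228.608 ]
```

View pics/v9.png

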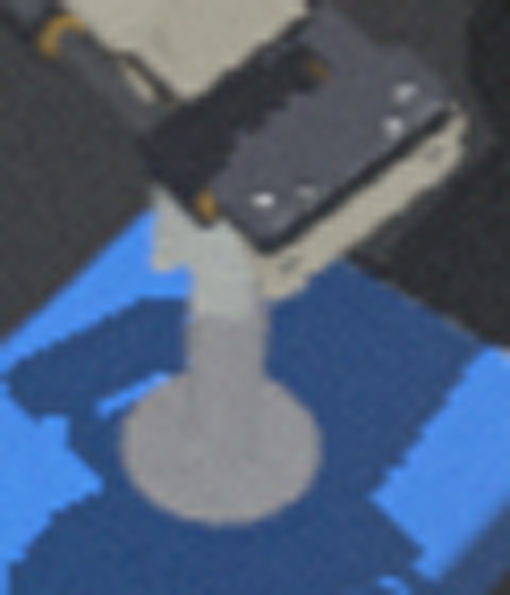

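Request:
step_arm(
  commands=[
    [0,0,-0.004,0,0,0,0.2],
    [0,0,-0.004,0,0,0,0.2],
    [0,0,0,0,0,0,0.2],
  ],
)

```text
time: 8.9
tool_pos: [0.6516, 0.2086, 0.3459]
tcp_rot: [0.951, -0.269, -0.147, -0.041]
wrist_force: [0.0, 0.8, -1.7]
width: 0.545
```

Request:
step_arm(
  commands=[
    [0,0,-0.003,0,0,0,0.2],
    [0,0,-0.003,0,0,0,0.2],
    [0,0,0,0,0,0,0.2],
  ],
)

```text
time: 9.15
tool_pos: [0.6517, 0.2086, 0.3401]
tcp_rot: [0.951, -0.269, -0.146, -0.042]
wrist_force: [1.1, 0.0, -1.1]
width: 0.544
```

```bash
python3 st.py
```

```text
t 9.15 P [0.6089 0.235  0.1808] foot z over deck 0.07881395146945544 F [ 1.1134  0.0321 -1.1422] M [-0.1307 -0.3294 -0.0095] w 0.5435360498914564
dpos [0. 0. 0.] drot [-0.0002 -0.0001 -0.0013] 0.0013332512971182286 0.07638967235521704
```

Request:
step_arm(
  commands=[
    [0,0,-0.005,0,0,0,0.2],
    [0,0,-0.005,0,0,0,0.2],
    [0,0,-0.005,0,0,0,0.2],
    [0,0,-0.005,0,0,0,0.2],
    [0,0,0,0,0,0,0.2],
  ],
)

```text
time: 9.57
tool_pos: [0.6516, 0.2087, 0.3192]
tcp_rot: [0.951, -0.269, -0.147, -0.041]
wrist_force: [0.2, 1.1, -1.7]
width: 0.546
```

Request:
step_arm(
  commands=[
    [0,0,-0.005,0,0,0,0.2],
    [0,0,-0.005,0,0,0,0.2],
    [0,0,-0.005,0,0,0,0.2],
    [0,0,-0.005,0,0,0,0.2],
    [0,0,0,0,0,0,0.2],
  ],
)

```text
time: 9.98
tool_pos: [0.6517, 0.2087, 0.2994]
tcp_rot: [0.951, -0.269, -0.146, -0.041]
wrist_force: [-0.8, 0.6, -2.6]
width: 0.545
```

```bash
python3 st.py
```

```text
t 9.9833 P [0.6089 0.235  0.1401] foot z over deck 0.03809744623737549 F [-0.8227  0.6009 -2.5758] M [-0.0386 -0.3868 -0.0277] w 0.5453670672498131
dpos [0. 0. 0.] drot [ 0.     -0.0002 -0.0012] 0.0011870098522681223 0.06801065477541075
```

Clean slide. Approaching the pin (14 mm) carefully.

Request:
step_arm(
  commands=[
    [0,0,-0.005,0,0,0,0.2],
    [0,0,-0.005,0,0,0,0.2],
    [0,0,-0.004,0,0,0,0.2],
    [0,0,-0.004,0,0,0,0.2],
    [0,0,0,0,0,0,0.2],
  ],
)

```text
time: 10.4
tool_pos: [0.6518, 0.2087, 0.2817]
tcp_rot: [0.951, -0.269, -0.146, -0.042]
wrist_force: [-0.3, 1.0, -2.2]
width: 0.542
```

Request:
step_arm(
  commands=[
    [0,0,-0.003,0,0,0,0.2],
    [0,0,-0.003,0,0,0,0.2],
    [0,0,-0.003,0,0,0,0.2],
    [0,0,0,0,0,0,0.2],
  ],
)

```text
time: 10.73
tool_pos: [0.6518, 0.2086, 0.2731]
tcp_rot: [0.951, -0.269, -0.146, -0.042]
wrist_force: [-0.7, -0.1, -1.8]
width: 0.542
```

```bash
python3 st.py
```

```text
t 10.7333 P [0.6092 0.2349 0.1138] foot z over deck 0.011800853469544598 F [-0.7309 -0.0843 -1.7994] M [-0.1632 -0.1628  0.0596] w 0.5417289530293644
dpos [0. 0. 0.] drot [-0.0001  0.0008 -0.0012] 0.0015068673949677747 0.08633714201752636
```

Request:
step_arm(
  commands=[
    [0,0,-0.002,0,0,0,0.2],
    [0,0,-0.002,0,0,0,0.2],
    [0,0,0,0,0,0,0.2],
  ],
)

```text
time: 10.98
tool_pos: [0.6519, 0.2083, 0.2711]
tcp_rot: [0.951, -0.269, -0.146, -0.042]
wrist_force: [-1.5, -1.4, 4.1]
width: 0.543
```

Request:
step_arm(
  commands=[
    [0,0,-0.002,0,0,0,0.2],
    [0,0,-0.002,0,0,0,0.2],
    [0,0,0,0,0,0,0.2],
  ],
)

```text
time: 11.23
tool_pos: [0.6519, 0.2077, 0.2691]
tcp_rot: [0.951, -0.268, -0.146, -0.042]
wrist_force: [-4.3, -2.3, 11.0]
width: 0.544
```

```bash
python3 st.py
```

```text
t 11.2333 P [0.6093 0.234  0.1098] foot z over deck 0.00782320693325339 F [-4.3377 -2.277  11.0168] M [-0.3     1.3305  0.6387] w 0.5440695746041507
dpos [0. 0. 0.] drot [-0.0008  0.0011 -0.0034] 0.003686499210112953 0.2112208459177839
```

Request:
step_arm(
  commands=[
    [0.0013,0.0021,0,0,0,0.05,0.2],
    [0.0013,0.0021,0,0,0,0.05,0.2],
    [0,0,0,0,0,0,0.2],
  ],
)

```text
time: 11.48
tool_pos: [0.6544, 0.2128, 0.266]
tcp_rot: [0.964, -0.22, -0.148, -0.034]
wrist_force: [-1.8, -1.1, -0.5]
width: 0.543
```

```bash
python3 st.py
```

```text
t 11.4833 P [0.6093 0.2346 0.1067] foot z over deck 0.004700370201255771 F [-1.813  -1.0749 -0.4759] M [-0.3606  0.1862  0.1473] w 0.543117017267745
dpos [0. 0. 0.] drot [ 0.0003  0.0007 -0.1033] 0.1033089489124864 5.919166758618107
```

Request:
step_arm(
  commands=[
    [0,0,-0.003,0,0,0,0.2],
    [0,0,-0.002,0,0,0,0.2],
    [0,0,0,0,0,0,0.2],
  ],
)

```text
time: 11.73
tool_pos: [0.6544, 0.2125, 0.2598]
tcp_rot: [0.963, -0.222, -0.148, -0.034]
wrist_force: [-1.5, -1.5, -2.1]
width: 0.542
```

Request:
step_arm(
  commands=[
    [0,0,-0.002,0,0,0,0.2],
    [0,0,0,0,0,0,0.2],
  ],
)

```text
time: 11.9
tool_pos: [0.6545, 0.2124, 0.259]
tcp_rot: [0.963, -0.222, -0.148, -0.034]
wrist_force: [-2.4, -2.4, 1.4]
width: 0.545
```

```bash
python3 st.py
```

```text
t 11.9 P [0.6094 0.2344 0.0997] foot z over deck -0.002277159613307621 F [-2.3938 -2.3801  1.4281] M [-0.4237  0.3643  0.1454] w 0.545319133945102
dpos [0. 0. 0.] drot [-0.0002  0.0005 -0.1009] 0.10085910939285793 5.778801293659038
```

Request:
step_arm(
  commands=[
    [0,0,-0.0015,0,0,0,0.2],
    [0,0,-0.0015,0,0,0,0.2],
    [0,0,0,0,0,0,0.2],
  ],
)

```text
time: 12.15
tool_pos: [0.6545, 0.2123, 0.2589]
tcp_rot: [0.963, -0.221, -0.148, -0.035]
wrist_force: [-3.6, -1.8, 12.1]
width: 0.548
```

```bash
python3 st.py
```

```text
t 12.15 P [0.6094 0.2344 0.0996] foot z over deck -0.0023671549294229585 F [-3.592  -1.767  12.1463] M [-0.4314  1.5047  0.1925] w 0.54829633996578
dpos [0. 0. 0.] drot [-0.0015  0.0005 -0.1013] 0.10131345390187133 5.804833316470449
```

Request:
step_arm(
  commands=[
    [0,0,0.002,0,0,0,0.3],
    [0,0,0,0,0,0,0.6],
    [0,0,0,0,0,0,0.7],
    [0,0,0,0,0,0,0.85],
    [0,0,0,0,0,0,1],
  ],
)

```text
time: 12.57
tool_pos: [0.6547, 0.2131, 0.2575]
tcp_rot: [0.963, -0.221, -0.147, -0.035]
wrist_force: [0.0, -0.4, -0.0]
width: 0.764
```

Request:
step_arm(
  commands=[
    [0,0,0,0,0,0,1],
    [0,0,0,0,0,0,1],
    [0,0,0,0,0,0,1],
    [0,0,0,0,0,0,1],
  ],
)

```text
time: 12.9
tool_pos: [0.6545, 0.2127, 0.2578]
tcp_rot: [0.963, -0.221, -0.148, -0.034]
wrist_force: [0.3, -1.0, 0.3]
width: 0.993
```

```bash
python3 st.py;python3 - <<'E'
from h import *
c=snap('scene','s10');b=c['image'];x,y,w,h=285,200,60,70
cv2.imwrite('pics/v10.png',cv2.cvtColor(cv2.resize(b[y:y+h,x:x+w],None,fx=8.5,fy=8.5,interpolation=cv2.INTER_CUBIC),cv2.COLOR_RGB2BGR))
E
```

```text
t 12.9 P [0.6095 0.2347 0.0985] foot z over deck -0.003547117572087803 F [ 0.2797 -0.9559  0.2775] M [-0.1155 -0.2658 -0.0037] w 0.9934034613987386
dpos [0. 0. 0.] drot [-0.0004  0.0011 -0.1013] 0.10131326825496341 5.804822679686146
```

View pics/v10.png

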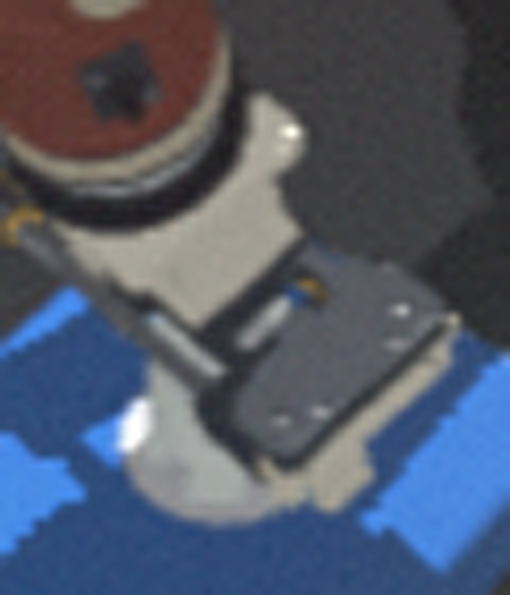

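Request:
step_arm(
  commands=[
    [0.004,-0.0015,0.015,0,0,0,1],
    [0.006,-0.0025,0.022,0,0,0,1],
    [0.006,-0.0025,0.025,0,0,0,1],
    [0,0,0.035,0,0,0,1],
    [0,0,0.035,0,0,0,1],
  ],
)

```text
time: 13.37
tool_pos: [0.6705, 0.2059, 0.3904]
tcp_rot: [0.963, -0.222, -0.149, -0.034]
wrist_force: [1.5, 0.1, 0.1]
width: 0.999
```

```bash
python3 - <<'E'
from h import *
# collar: estimate top centre 0.6057,-.2985,.0689
C=np.array([.6057,-.2985,.0689]);S=np.array([.5905,-.158,.0953])
e2=np.array([-np.sin(psi),np.cos(psi),0])
C2=S-.034*ax-.140*e2; print(C2,C)
Ct=(C+C2)/2; mid=Ct-.014*ax; print('mid',mid)
t=np.radians(17.5); z,r=tool(t); P=mid-.010*z   # grasp point 10mm back
# panel clearance of fingertip
tip=P+.019*z; print('tip clearance',(tip-(Ct-.028*ax))@ax-.0075*np.sin(t))
T=P-.167*z; print(T); delta(T-.08*z,r)
E
```

```text
[ 0.6059 -0.2985  0.0674] [ 0.6057 -0.2985  0.0689]
mid [ 0.6138 -0.2987  0.0567]
tip clearance 0.0031622569498805
[ 0.5606 -0.2972  0.2255]
dpos [-0.1339 -0.5024 -0.0886] drot [-0.1462 -0.5982  0.4106] 0.740122634974079 42.40590330611634
```

Request:
step_arm(
  commands=[
    [-0.0068,-0.0251,0,-0.0073,-0.0299,0.0205,1],
    [-0.0068,-0.0251,0,-0.0073,-0.0299,0.0205,1],
    [-0.0068,-0.0251,0,-0.0073,-0.0299,0.0205,1],
    [-0.0068,-0.0251,0,-0.0073,-0.0299,0.0205,1],
    [-0.0068,-0.0251,0,-0.0073,-0.0299,0.0205,1],
  ],
)

```text
time: 13.78
tool_pos: [0.6359, 0.0796, 0.39]
tcp_rot: [0.982, -0.171, -0.072, -0.026]
wrist_force: [0.3, 0.1, -0.1]
width: 1.0
```

Request:
step_arm(
  commands=[
    [-0.0068,-0.0251,0,-0.0073,-0.0299,0.0205,1],
    [-0.0068,-0.0251,0,-0.0073,-0.0299,0.0205,1],
    [-0.0068,-0.0251,0,-0.0073,-0.0299,0.0205,1],
    [-0.0068,-0.0251,0,-0.0073,-0.0299,0.0205,1],
    [-0.0068,-0.0251,0,-0.0073,-0.0299,0.0205,1],
  ],
)

```text
time: 14.2
tool_pos: [0.6019, -0.0459, 0.39]
tcp_rot: [0.993, -0.119, 0.003, -0.017]
wrist_force: [0.2, -0.4, 0.3]
width: 1.001
```

Request:
step_arm(
  commands=[
    [-0.0068,-0.0251,-0.006,-0.0073,-0.0299,0.0205,1],
    [-0.0068,-0.0251,-0.006,-0.0073,-0.0299,0.0205,1],
    [-0.0068,-0.0251,-0.006,-0.0073,-0.0299,0.0205,1],
    [-0.0068,-0.0251,-0.006,-0.0073,-0.0299,0.0205,1],
    [-0.0068,-0.0251,-0.006,-0.0073,-0.0299,0.0205,1],
  ],
)

```text
time: 14.62
tool_pos: [0.5679, -0.1713, 0.3598]
tcp_rot: [0.995, -0.066, 0.079, -0.007]
wrist_force: [0.2, 0.2, 0.1]
width: 1.0
```

```bash
cat > sc.py <<'E'
from h import *
mid=np.array([.6138,-.2987,.0567]); z,r=tool(np.radians(17.5)); T=mid-.014*z-.167*z
print(ctrl.sense()['q'],ctrl.sense()['wrist_force'],ctrl.sense()['time'])
print('pre');delta(T-.08*z,r);print('grasp');delta(T,r)
E
python3 sc.py;python3 - <<'E'
from h import *
A=snap('top','t11')['image'];B=snap('scene','s11')['image']
cv2.imwrite('pics/v11.png',cv2.cvtColor(np.hstack([cv2.resize(A[155:255,190:290],(400,400),interpolation=2),cv2.resize(B[205:275,275:345],(400,400),interpolation=2)]),cv2.COLOR_RGB2BGR))
E
```

```text
[-0.1069  0.6081  0.6048  1.724  -0.5511  0.8223 -0.9542] [0.241  0.1883 0.1097] 14.6167
pre
dpos [-0.0326 -0.1251 -0.0542] drot [-0.037  -0.1468  0.1005] 0.18173072310026034 10.412403441505532
grasp
dpos [-0.0086 -0.1258 -0.1305] drot [-0.037  -0.1468  0.1005] 0.18173072310026034 10.412403441505532
```

View pics/v11.png

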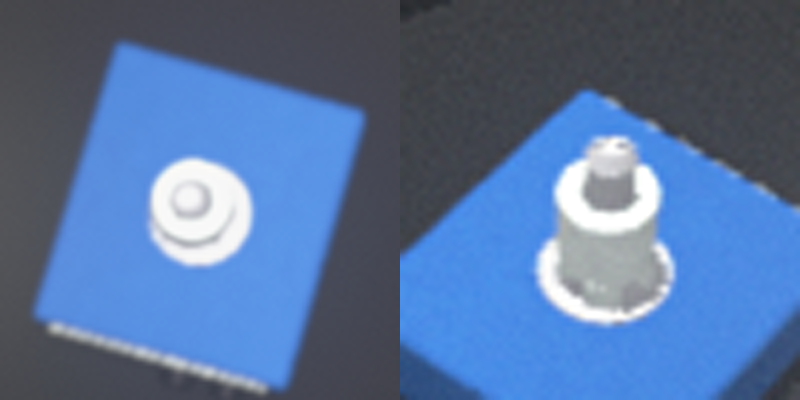

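Request:
step_arm(
  commands=[
    [-0.0065,-0.025,-0.0108,-0.0074,-0.0294,0.0201,1],
    [-0.0065,-0.025,-0.0108,-0.0074,-0.0294,0.0201,1],
    [-0.0065,-0.025,-0.0108,-0.0074,-0.0294,0.0201,1],
    [-0.0065,-0.025,-0.0108,-0.0074,-0.0294,0.0201,1],
    [-0.0065,-0.025,-0.0108,-0.0074,-0.0294,0.0201,1],
  ],
)

```text
time: 15.13
tool_pos: [0.5363, -0.2954, 0.3056]
tcp_rot: [0.988, -0.014, 0.152, 0.002]
wrist_force: [-0.2, -0.4, -0.4]
width: 1.005
```

Request:
step_arm(
  commands=[
    [0,0,0,0,0,0,1],
    [0,0,0,0,0,0,1],
  ],
)

```text
time: 15.3
tool_pos: [0.5349, -0.297, 0.3056]
tcp_rot: [0.988, -0.017, 0.151, 0.002]
wrist_force: [0.5, 0.4, 0.3]
width: 0.999
```

```bash
python3 sc.py
```

```text
[ 0.2563  0.6519  0.3923  1.7692 -0.7138  0.6029 -0.4968] [0.4784 0.3795 0.2679] 15.3
pre
dpos [ 0.0004  0.0006 -0.    ] drot [-0.0012 -0.0028  0.0057] 0.0064512613576364515 0.36963004832840624
grasp
dpos [ 0.0245 -0.0001 -0.0763] drot [-0.0012 -0.0028  0.0057] 0.0064512613576364515 0.36963004832840624
```

Request:
step_arm(
  commands=[
    [0.0049,0,-0.0153,0,-0.0005,0.001,1],
    [0.0049,0,-0.0153,0,-0.0005,0.001,1],
    [0.0049,0,-0.0153,0,-0.0005,0.001,1],
    [0.0049,0,-0.0153,0,-0.0005,0.001,1],
    [0,0,0,0,0,0,1],
  ],
)

```text
time: 15.72
tool_pos: [0.5568, -0.2922, 0.2418]
tcp_rot: [0.989, -0.011, 0.151, -0.001]
wrist_force: [0.4, 0.5, -0.6]
width: 0.999
```

```bash
python3 sc.py
```

```text
[ 0.2904  0.7536  0.3067  1.7639 -0.787   0.5003 -0.4313] [ 0.3858  0.4565 -0.6054] 15.7167
pre
dpos [-0.0214 -0.0042  0.0638] drot [-0.005  -0.0031 -0.0073] 0.009358251044801286 0.5361882884910067
grasp
dpos [ 0.0026 -0.0049 -0.0125] drot [-0.005  -0.0031 -0.0073] 0.009358251044801286 0.5361882884910067
```

Request:
step_arm(
  commands=[
    [0.0009,-0.0016,-0.0041,-0.0016,-0.001,-0.0024,1],
    [0.0009,-0.0016,-0.0041,-0.0016,-0.001,-0.0024,1],
    [0.0009,-0.0016,-0.0041,-0.0016,-0.001,-0.0024,1],
    [0,0,0,0,0,0,1],
    [0,0,0,0,0,0,1],
  ],
)

```text
time: 16.13
tool_pos: [0.5581, -0.3004, 0.2326]
tcp_rot: [0.988, -0.016, 0.154, 0.005]
wrist_force: [-0.8, -0.7, 0.2]
width: 1.005
```

```bash
python3 sc.py;python3 - <<'E'
from h import *
B=snap('scene','s12')['image']
cv2.imwrite('pics/v12.png',cv2.cvtColor(cv2.resize(B[140:240,110:230],(720,600),interpolation=2),cv2.COLOR_RGB2BGR))
E
```

```text
[ 0.3074  0.7706  0.2954  1.7577 -0.8016  0.4764 -0.4172] [-0.8171 -0.6555  0.2115] 16.1333
pre
dpos [-0.0228  0.004   0.073 ] drot [0.0044 0.0037 0.0048] 0.0074866391113490305 0.42895282381787264
grasp
dpos [ 0.0013  0.0033 -0.0033] drot [0.0044 0.0037 0.0048] 0.0074866391113490305 0.42895282381787264
```

View pics/v12.png

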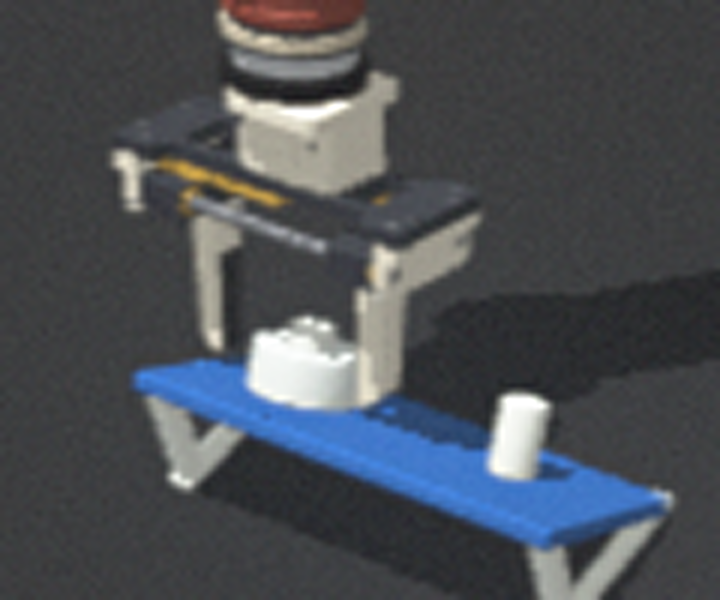

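Request:
step_arm(
  commands=[
    [0.001,0.003,-0.0015,0.004,0.003,0.004,1],
    [0,0,0,0,0,0,1],
    [0,0,0,0,0,0,1],
    [0,0,0,0,0,0,0.9],
  ],
  squeeze=12,
)

```text
time: 16.52
tool_pos: [0.5593, -0.2969, 0.231]
tcp_rot: [0.988, -0.014, 0.152, 0.002]
wrist_force: [-0.2, 1.2, 0.6]
width: 0.965
```

```bash
python3 sc.py
```

```text
[ 0.3033  0.7726  0.2935  1.7584 -0.8012  0.4784 -0.4186] [-0.1526  1.2225  0.5527] 16.5167
pre
dpos [-0.024   0.0005  0.0746] drot [ 0.0003  0.0007 -0.    ] 0.0007495272779651371 0.04294474965733126
grasp
dpos [ 0.0001 -0.0002 -0.0017] drot [ 0.0003  0.0007 -0.    ] 0.0007495272779651371 0.04294474965733126
```

Request:
step_arm(
  commands=[
    [0,0,-0.001,0,0,0,0.7],
    [0,0,0,0,0,0,0.7],
    [0,0,0,0,0,0,0.6],
    [0,0,0,0,0,0,0.5],
    [0,0,0,0,0,0,0.4],
  ],
)

```text
time: 16.93
tool_pos: [0.5593, -0.2968, 0.2298]
tcp_rot: [0.988, -0.014, 0.152, 0.002]
wrist_force: [-0.6, 0.9, 0.2]
width: 0.673
```

Request:
step_arm(
  commands=[
    [0,0,0,0,0,0,0.3],
    [0,0,0,0,0,0,0.3],
    [0,0,0,0,0,0,0.3],
  ],
  squeeze=30,
)

```text
time: 17.18
tool_pos: [0.5592, -0.2968, 0.2298]
tcp_rot: [0.988, -0.014, 0.152, 0.002]
wrist_force: [0.5, 1.6, 0.1]
width: 0.67
```

```bash
python3 sc.py
```

```text
[ 0.3044  0.7741  0.2916  1.7592 -0.8025  0.4767 -0.4171] [0.4772 1.6293 0.1458] 17.1833
pre
dpos [-0.0239  0.0004  0.0758] drot [-0.0004  0.0002 -0.0002] 0.0005249989629179636 0.030080224823944526
grasp
dpos [ 0.0001 -0.0003 -0.0005] drot [-0.0004  0.0002 -0.0002] 0.0005249989629179636 0.030080224823944526
```

Request:
step_arm(
  commands=[
    [-0.0046,0.0001,0.0066,0,0,0,0.3],
    [-0.0046,0.0001,0.0066,0,0,0,0.3],
    [-0.0069,0.0002,0.0098,0,0,0,0.3],
    [-0.0069,0.0002,0.0098,0,0,0,0.3],
    [-0.0069,0.0002,0.0098,0,0,0,0.3],
  ],
)

```text
time: 17.6
tool_pos: [0.5282, -0.2966, 0.2738]
tcp_rot: [0.988, -0.015, 0.152, 0.003]
wrist_force: [0.5, -0.0, -1.8]
width: 0.671
```

Request:
step_arm(
  commands=[
    [-0.004,0.0001,0.03,0,0,0,0.3],
    [0,0,0.035,0,0,0,0.3],
    [0,0,0.03,0,0,0,0.3],
  ],
)

```text
time: 17.85
tool_pos: [0.5236, -0.2969, 0.37]
tcp_rot: [0.988, -0.016, 0.152, 0.003]
wrist_force: [1.3, -0.5, -0.9]
width: 0.672
```

```bash
python3 - <<'E'
from h import *
B=snap('scene','s13')['image']
cv2.imwrite('pics/v13.png',cv2.cvtColor(cv2.resize(B[100:220,100:240],(700,600),interpolation=2),cv2.COLOR_RGB2BGR))
s=ctrl.sense();print(s['wrist_force'],s['width'],s['tool_pos'])
E
```

```text
[ 1.5192 -1.2968  2.325 ] 0.6708383362022903 [ 0.5252 -0.2983  0.3768]
```

View pics/v13.png

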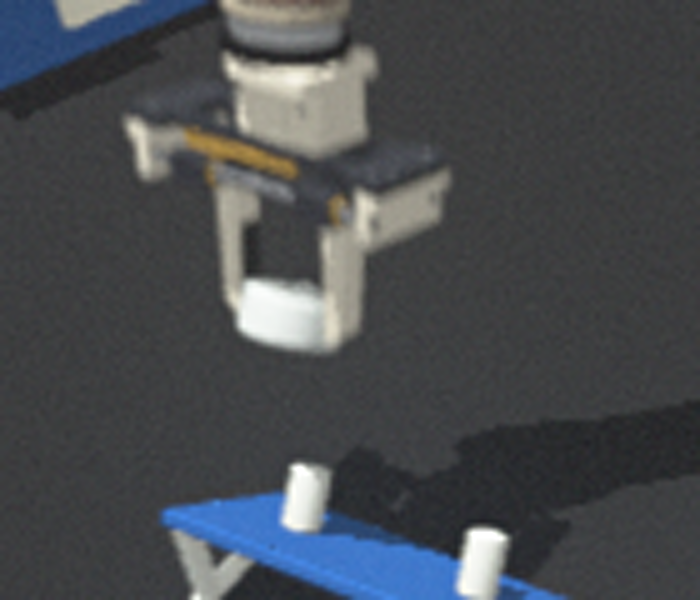

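```bash
cat > sp.py <<'E'
from h import *
z,r=upright(np.radians(-31.7)); M=np.array([.609,.2349,.200]); T=M-.181*z
s=ctrl.sense();q=R.from_quat(s['tcp_rot']).as_matrix();m=s['tool_pos']+.181*q[:,2]
print('t',s['time'],'mid',m,'bottom over deck',m[2]-.074,'F',s['wrist_force'],'M',s['torque'],'w',s['width'],'q',s['q'])
delta(T,r)
E
python3 sp.py
```

```text
t 17.9 mid [ 0.5817 -0.3013  0.2048] bottom over deck 0.13082647295841648 F [ 1.5192 -1.2968  2.325 ] M [-0.0242  0.1101  0.0411] w 0.6708383362022903 q [ 0.2107  0.5583  0.4732  1.7247 -0.6338  0.7237 -0.571 ]
dpos [ 0.1301  0.5046 -0.0041] drot [ 0.1885  0.6015 -0.5065] 0.8086098033560819 46.32992900520692
```

Request:
step_arm(
  commands=[
    [0.0054,0.021,0.004,0.0079,0.0251,-0.0211,0.3],
    [0.0054,0.021,0.004,0.0079,0.0251,-0.0211,0.3],
    [0.0054,0.021,0.004,0.0079,0.0251,-0.0211,0.3],
    [0.0054,0.021,0.004,0.0079,0.0251,-0.0211,0.3],
    [0.0054,0.021,0.004,0.0079,0.0251,-0.0211,0.3],
  ],
)

```text
time: 18.32
tool_pos: [0.5513, -0.1907, 0.3884]
tcp_rot: [0.994, -0.071, 0.089, -0.008]
wrist_force: [0.6, 0.7, -1.3]
width: 0.674
```

Request:
step_arm(
  commands=[
    [0.0054,0.021,0,0.0079,0.0251,-0.0211,0.3],
    [0.0054,0.021,0,0.0079,0.0251,-0.0211,0.3],
    [0.0054,0.021,0,0.0079,0.0251,-0.0211,0.3],
    [0.0054,0.021,0,0.0079,0.0251,-0.0211,0.3],
    [0.0054,0.021,0,0.0079,0.0251,-0.0211,0.3],
  ],
)

```text
time: 18.73
tool_pos: [0.5786, -0.0858, 0.3882]
tcp_rot: [0.992, -0.125, 0.026, -0.019]
wrist_force: [1.0, -0.1, -1.6]
width: 0.67
```

Request:
step_arm(
  commands=[
    [0.0054,0.021,0,0.0079,0.0251,-0.0211,0.3],
    [0.0054,0.021,0,0.0079,0.0251,-0.0211,0.3],
    [0.0054,0.021,0,0.0079,0.0251,-0.0211,0.3],
    [0.0054,0.021,0,0.0079,0.0251,-0.0211,0.3],
    [0.0054,0.021,0,0.0079,0.0251,-0.0211,0.3],
  ],
)

```text
time: 19.15
tool_pos: [0.6058, 0.0191, 0.3882]
tcp_rot: [0.983, -0.178, -0.038, -0.029]
wrist_force: [0.4, -0.5, -1.7]
width: 0.669
```

Request:
step_arm(
  commands=[
    [0.0054,0.021,0,0.0079,0.0251,-0.0211,0.3],
    [0.0054,0.021,0,0.0079,0.0251,-0.0211,0.3],
    [0.0054,0.021,0,0.0079,0.0251,-0.0211,0.3],
    [0.0054,0.021,0,0.0079,0.0251,-0.0211,0.3],
    [0,0,0,0,0,0,0.3],
  ],
)

```text
time: 19.57
tool_pos: [0.6282, 0.108, 0.3871]
tcp_rot: [0.972, -0.216, -0.089, -0.039]
wrist_force: [-0.3, 0.9, -2.2]
width: 0.671
```

```bash
python3 sp.py
```

```text
t 19.5667 mid [0.5999 0.1288 0.2096] bottom over deck 0.13559750161682416 F [-0.3025  0.8548 -2.2446] M [ 0.0382 -0.1848 -0.0329] w 0.6713510126978175 q [-0.5356  0.7219  0.6783  1.446  -0.5546  1.3206 -1.7616]
dpos [ 0.0271  0.0983 -0.0145] drot [ 0.0208  0.118  -0.1105] 0.1629704463886502 9.337518763432705
```

Request:
step_arm(
  commands=[
    [0.0054,0.0197,-0.0005,0.0042,0.0236,-0.0221,0.3],
    [0.0054,0.0197,-0.0005,0.0042,0.0236,-0.0221,0.3],
    [0.0054,0.0197,-0.0005,0.0042,0.0236,-0.0221,0.3],
    [0.0054,0.0197,-0.0005,0.0042,0.0236,-0.0221,0.3],
    [0.0054,0.0197,-0.0005,0.0042,0.0236,-0.0221,0.3],
  ],
)

```text
time: 19.98
tool_pos: [0.6549, 0.2007, 0.3857]
tcp_rot: [0.95, -0.275, -0.145, -0.039]
wrist_force: [-0.1, 0.7, -1.7]
width: 0.671
```

Request:
step_arm(
  commands=[
    [0,0,0,0,0,0,0.3],
    [0,0,0,0,0,0,0.3],
  ],
)

```text
time: 20.15
tool_pos: [0.6547, 0.2013, 0.3849]
tcp_rot: [0.95, -0.273, -0.145, -0.039]
wrist_force: [-0.4, -0.9, -1.5]
width: 0.667
```

```bash
python3 sp.py; python3 - <<'E'
from h import *
c=snap('scene','s14');b=c['image'];x,y,w,h=285,190,60,70
cv2.imwrite('pics/v14.png',cv2.cvtColor(cv2.resize(b[y:y+h,x:x+w],None,fx=8.5,fy=8.5,interpolation=cv2.INTER_CUBIC),cv2.COLOR_RGB2BGR))
s=ctrl.sense();r=R.from_quat(s['tcp_rot']).as_matrix();P=np.array(s['tool_pos'])+.181*r[:,2];print('P',P)
rt=np.array(c['world_from_camera'])[:3,0]; rt[2]=0; rt/=np.linalg.norm(rt)
for nm,p in (('lowL',P-[0,0,.014]-.031*rt),('low',P-[0,0,.014]),('lowR',P-[0,0,.014]+.031*rt),('upL',P+[0,0,.014]-.031*rt)): print(nm,(proj(c,p)-[x,y]+.5)*8.5)
E
```

```text
t 20.15 mid [0.6085 0.229  0.2121] bottom over deck 0.1380562988817975 F [-0.4386 -0.8772 -1.5152] M [-0.2162 -0.3632  0.031 ] w 0.6674605069337779 q [-0.5985  0.8163  0.6646  1.2597 -0.6319  1.4999 -2.0268]
dpos [ 0.0006  0.005  -0.0122] drot [0.0063 0.     0.0046] 0.007780215458732934 0.4457735094878368
P [0.6087 0.2274 0.2124]
lowL [122.4904 243.9505]
low [220.3566 242.7031]
lowR [318.2938 241.4548]
upL [124.0091 181.8175]
```

View pics/v14.png

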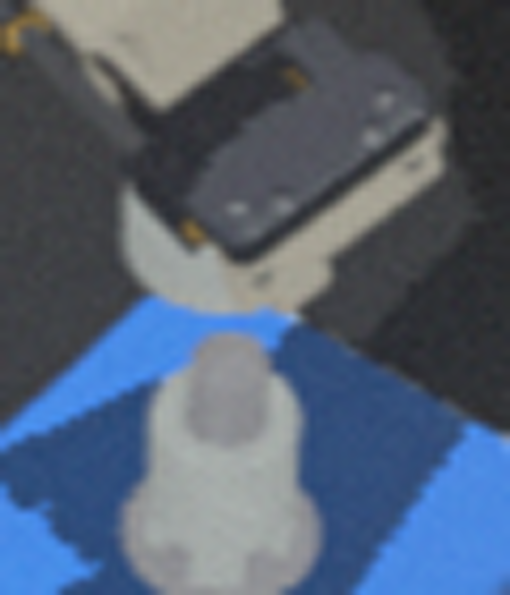

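Request:
step_arm(
  commands=[
    [0.0006,0.0045,-0.006,0.006,0,0.0046,0.3],
    [0,0,-0.006,0,0,0,0.3],
    [0,0,0,0,0,0,0.3],
    [0,0,0,0,0,0,0.3],
  ],
)

```text
time: 20.53
tool_pos: [0.6553, 0.2052, 0.3723]
tcp_rot: [0.95, -0.271, -0.147, -0.041]
wrist_force: [0.4, -1.0, -0.8]
width: 0.668
```

```bash
python3 sp.py
```

```text
t 20.5333 mid [0.6088 0.2339 0.1998] bottom over deck 0.12576102663970962 F [ 0.434  -0.9702 -0.7991] M [-0.1295 -0.2774  0.0104] w 0.6679131370879564 q [-0.5996  0.829   0.6571  1.2697 -0.643   1.4811 -2.0198]
dpos [-0.      0.0011  0.0003] drot [-0.0001 -0.002   0.0025] 0.00315709866324092 0.1808884289100987
```

Lateral (0.6088, 0.2339). Descend past the taper: 24 mm to spindle top region first.

Request:
step_arm(
  commands=[
    [0,0.0004,-0.007,0,-0.001,0.0015,0.3],
    [0,0,-0.007,0,0,0,0.3],
    [0,0,-0.007,0,0,0,0.3],
    [0,0,-0.006,0,0,0,0.3],
    [0,0,0,0,0,0,0.3],
  ],
)

```text
time: 20.95
tool_pos: [0.6551, 0.2064, 0.3438]
tcp_rot: [0.951, -0.27, -0.148, -0.041]
wrist_force: [-1.2, 0.7, -0.9]
width: 0.672
```

Request:
step_arm(
  commands=[
    [0,0,-0.003,0,0,0,0.3],
    [0,0,-0.003,0,0,0,0.3],
    [0,0,-0.003,0,0,0,0.3],
    [0,0,0,0,0,0,0.3],
  ],
)

```text
time: 21.28
tool_pos: [0.6554, 0.2063, 0.3363]
tcp_rot: [0.951, -0.27, -0.147, -0.042]
wrist_force: [1.0, 0.1, -1.2]
width: 0.666
```

```bash
python3 sp.py
```

```text
t 21.2833 mid [0.6091 0.2349 0.1638] bottom over deck 0.08975347637139656 F [ 0.9822  0.1427 -1.2419] M [-0.0811 -0.3275  0.0268] w 0.6655865998411565 q [-0.5995  0.8614  0.6446  1.3098 -0.6614  1.417  -1.9908]
dpos [-0.0001  0.      0.0363] drot [-0.0004 -0.0004 -0.0001] 0.0005319819718066765 0.030480321761570114
```

Request:
step_arm(
  commands=[
    [0,0,-0.003,0,0,0,0.3],
    [0,0,-0.003,0,0,0,0.3],
    [0,0,-0.003,0,0,0,0.3],
    [0,0,0,0,0,0,0.3],
  ],
)

```text
time: 21.62
tool_pos: [0.6554, 0.2063, 0.3271]
tcp_rot: [0.951, -0.27, -0.147, -0.042]
wrist_force: [-0.2, 0.1, -2.3]
width: 0.671
```

Request:
step_arm(
  commands=[
    [0,0,-0.003,0,0,0,0.3],
    [0,0,-0.003,0,0,0,0.3],
    [0,0,-0.003,0,0,0,0.3],
    [0,0,0,0,0,0,0.3],
  ],
)

```text
time: 21.95
tool_pos: [0.6553, 0.2063, 0.318]
tcp_rot: [0.951, -0.27, -0.147, -0.042]
wrist_force: [0.1, 0.0, -2.2]
width: 0.672
```

```bash
python3 sp.py
```

```text
t 21.95 mid [0.6089 0.2349 0.1455] bottom over deck 0.07146048276262958 F [ 0.1016  0.0168 -2.1676] M [-0.1417 -0.3313  0.0285] w 0.6720044304330592 q [-0.5982  0.879   0.6378  1.328  -0.6716  1.3865 -1.9768]
dpos [-0.      0.      0.0546] drot [-0.0003 -0.001   0.    ] 0.0009943861714564821 0.056974130830628675
```

No contact force, past the taper. Down to the sleeve.

Request:
step_arm(
  commands=[
    [0,0,-0.003,0,0,0,0.3],
    [0,0,-0.002,0,0,0,0.3],
    [0,0,-0.002,0,0,0,0.3],
    [0,0,0,0,0,0,0.3],
  ],
)

```text
time: 22.28
tool_pos: [0.6554, 0.2063, 0.3114]
tcp_rot: [0.951, -0.27, -0.147, -0.042]
wrist_force: [0.2, 0.6, -1.1]
width: 0.668
```

Request:
step_arm(
  commands=[
    [0,0,-0.002,0,0,0,0.3],
    [0,0,-0.002,0,0,0,0.3],
    [0,0,0,0,0,0,0.3],
  ],
)

```text
time: 22.53
tool_pos: [0.6556, 0.2062, 0.3078]
tcp_rot: [0.951, -0.27, -0.146, -0.042]
wrist_force: [0.1, -0.1, -1.5]
width: 0.671
```

```bash
python3 sp.py
```

```text
t 22.5333 mid [0.6094 0.2349 0.1352] bottom over deck 0.06119014787103187 F [ 0.0798 -0.0774 -1.5438] M [-0.1904 -0.3382  0.0076] w 0.6710503647282668 q [-0.5971  0.8892  0.634   1.3373 -0.678   1.3685 -1.9684]
dpos [-0.0003  0.0001  0.0648] drot [-0.0005  0.0004  0.    ] 0.0006682543147114048 0.038288151874370575
```

Request:
step_arm(
  commands=[
    [0,0,-0.0015,0,0,0,0.3],
    [0,0,-0.0015,0,0,0,0.3],
    [0,0,0,0,0,0,0.3],
  ],
)

```text
time: 22.78
tool_pos: [0.6556, 0.206, 0.3076]
tcp_rot: [0.951, -0.27, -0.146, -0.043]
wrist_force: [-1.2, 0.1, 9.1]
width: 0.67
```

```bash
python3 sp.py
```

```text
t 22.7833 mid [0.6095 0.2349 0.135 ] bottom over deck 0.06096508939085528 F [-1.2161  0.0839  9.101 ] M [-0.0919  0.6706  0.045 ] w 0.6700755734669505 q [-0.5968  0.8894  0.6344  1.3379 -0.6797  1.3679 -1.9663]
dpos [-0.0003  0.0003  0.065 ] drot [-0.002   0.0009 -0.0004] 0.002198932838741445 0.12598957109260603
```

Request:
step_arm(
  commands=[
    [0,0,0.002,0,0,0,0.67],
    [0,0,0,0,0,0,0.75],
    [0,0,0,0,0,0,0.85],
    [0,0,0,0,0,0,1],
    [0,0,0,0,0,0,1],
  ],
)

```text
time: 23.2
tool_pos: [0.6556, 0.2063, 0.3067]
tcp_rot: [0.951, -0.27, -0.146, -0.042]
wrist_force: [-0.0, 0.3, 0.1]
width: 0.908
```

Request:
step_arm(
  commands=[
    [0,0,0,0,0,0,1],
    [0,0,0,0,0,0,1],
    [0,0,0,0,0,0,1],
  ],
)

```text
time: 23.45
tool_pos: [0.6556, 0.2062, 0.3069]
tcp_rot: [0.951, -0.27, -0.146, -0.042]
wrist_force: [0.1, -0.1, 0.7]
width: 1.001
```

Request:
step_arm(
  commands=[
    [0.004,-0.0025,0.015,0,0,0,1],
    [0.006,-0.0036,0.022,0,0,0,1],
    [0.006,-0.0036,0.025,0,0,0,1],
    [0,0,0.03,0,0,0,1],
    [0,0,0.03,0,0,0,1],
  ],
)

```text
time: 23.87
tool_pos: [0.6717, 0.196, 0.4297]
tcp_rot: [0.951, -0.27, -0.146, -0.041]
wrist_force: [0.7, 0.1, -0.5]
width: 0.998
```

Request:
step_arm(
  commands=[
    [-0.005,-0.03,0,0,0,0,1],
    [-0.005,-0.035,0,0,0,0,1],
    [-0.005,-0.035,0,0,0,0,1],
    [-0.005,-0.035,0,0,0,0,1],
    [-0.005,-0.035,0,0,0,0,1],
  ],
)

```text
time: 24.28
tool_pos: [0.646, 0.0251, 0.4292]
tcp_rot: [0.951, -0.27, -0.146, -0.042]
wrist_force: [1.1, -0.1, 0.4]
width: 0.998
```

Request:
step_arm(
  commands=[
    [-0.015,-0.025,0,0,0,0,1],
    [-0.015,-0.025,0,0,0,0,1],
    [0,0,0,0,0,0,1],
    [0,0,0,0,0,0,1],
  ],
)

```text
time: 24.62
tool_pos: [0.6158, -0.0256, 0.4297]
tcp_rot: [0.95, -0.272, -0.146, -0.042]
wrist_force: [1.2, 0.4, -0.3]
width: 1.001
```

```bash
python3 - <<'E'
from h import *
a=snap('top','t15');b=snap('scene','s15');s=ctrl.sense();print(s['time'],s['wrist_force'],s['tool_pos'])
A=a['image'];B=b['image']
cv2.imwrite('pics/v15.png',cv2.cvtColor(np.hstack([cv2.resize(A[155:255,190:290],(400,400),interpolation=2),cv2.resize(B[205:275,275:345],(400,400),interpolation=2)]),cv2.COLOR_RGB2BGR))
cv2.imwrite('pics/v15b.png',cv2.cvtColor(B,cv2.COLOR_RGB2BGR))
c=b;p0=np.array([.609,.234,.06])
for h in (0,.062,.09,.096): print(h,(proj(c,p0+[0,0,h])-[275,205]+.5)*5.714+[400,0])
E
```

```text
24.7167 [ 0.0547  0.0553 -0.563 ] [ 0.617  -0.0223  0.4289]
0 [607.0172 268.5966]
0.062 [611.6751 188.8965]
0.09 [613.8953 150.9077]
0.096 [614.3811 142.5961]
```

View pics/v15.png

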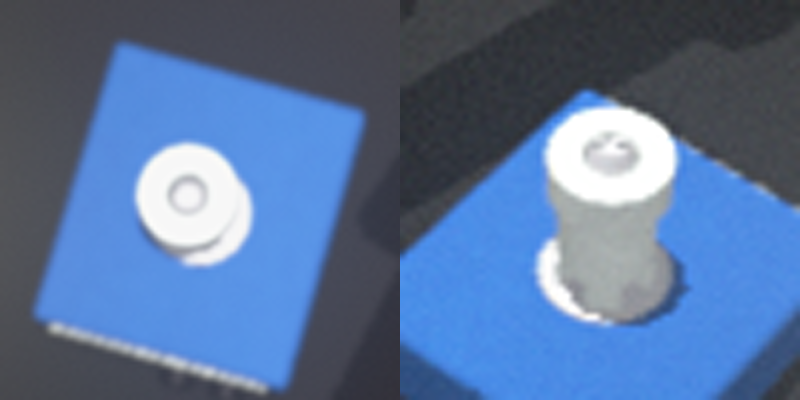

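View pics/v15b.png

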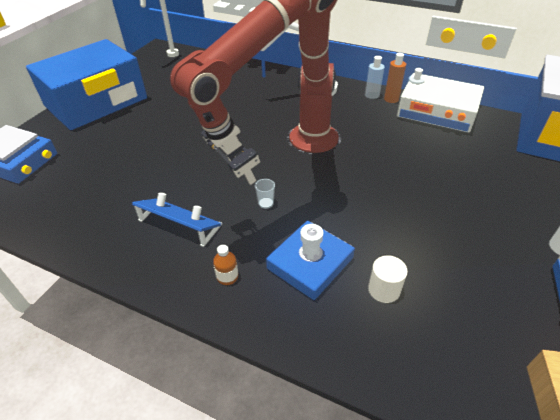

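```bash
python3 - <<'E'
from h import *
a=load('scene0')['image'].astype(int);b=load('s15')['image'].astype(int)
for n,(x,y,w,h) in dict(beaker=(255,186,20,24),bottle=(212,244,28,42),roll=(366,256,42,46)).items(): print(n,np.abs(a-b)[y:y+h,x:x+w].mean())
print(ctrl.finish_job())
E
```

```text
beaker 1.8659722222222221
bottle 3.946145124716553
roll 1.2558661145617667
the job is handed in; nothing more can be done
None
```

The sleeve is fitted over the spindle's cross pin and down on the deck. The collar is on top of it, released, and the job was handed in at about 24.7 s of the 72 s.

- **Sleeve:** I took it off its peg, stood it upright and slid it down the spindle until it rested on the cross pin. A turn of about 0.1 rad let the slots drop over the pin. It sank about 13 mm, against the nominal 14 mm, and stopped firmly at about 12 N.
- **Collar:** It slid down with no side contact and stopped at about 9 N. My height estimate put its lower face about 61 mm above the deck, against 62 mm expected.
- **Last pictures:** The collar's top face is within about 1 pixel of its predicted fully-home position. The bottle, beaker and paper roll look unmoved, and the arm is clear of everything.

**Disagreements along the way:**
- The two cameras differed by about 4 mm in x on the drive's position, so I used the mean, and both parts went on freely there.
- My height estimate for the sleeve read about 2 to 3 mm low when it stopped on the pin and again on the deck.
- The arm could not reach the full 35° approach along the pegs because joint 6 was near its limit. I gripped both parts at half that tilt and set them down with the tool leaning the other way.

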